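# Deal out the stacked slide boxes to their case trays

### The arm

A 6-joint arm with a two-finger parallel gripper is mounted at the origin on the work surface. World frame = base frame: x ahead of the robot, y to its left, z up, the work surface at z = 0. Lengths are in m, angles in rad, forces in N, time in s.
With the tool pointing down it reaches from about 0.35 to 0.775 m from the base axis. Payload 5.5 kg.
Tool frame: the origin (TCP) lies at the very end of the fingers, on their centre line; the grasp point (between the pads) lies behind it (env.hold_point_z is the z of the grasp point in the tool frame, in m); z points along the fingers, y is the line along which they close (so a half turn about z gives the same grasp; the last joint's range is limited). The gripper opens to 85 mm and grips with 20 to 120 N. Pads are 22 mm wide; open, the fingers measure 114 mm over their backs; the gripper's body (76 mm by 85 mm) begins 54 mm behind the grasp point. The pads swing forward as they close: fully open they stand 13 mm farther back than shut.
Start: joints at [0.988, 0.313, 0.046, 1.304, 0, 1.431], TCP at [0.246, 0.52, 0.211] pointing down, gripper open.
Joint ranges: [-2.76, 2.76], [-0.86, 1.69], [-1.03, 1.26], [-2.2, 2.34], [-1.47, 1.5], [-3.14, 3.14]. Speed limits (rad/s): [2.57, 2.57, 3.14, 3.14, 3.14, 3.14].

### API

Orientations are given as a unit quaternion [w, x, y, z].
In Python, from workcell import env gives the robot as it stands.
- The arm moves only by the tool arm_command, never from a script. Its argument "rows" is a list of rows, each an object with "delta_pos": the shift along the tool's x, y, z scaled (see below), a list of three; "rot": the turn, a rotation vector about the tool's x, y, z scaled (see below), a list of three; "fingers": the closure, from 0 (fully open) to 1 (shut). A call has 1 to 20 rows; each row shifts and turns the commanded pose from where the row before left it, along the tool's axes as they then stand; what a row does not reach is not made up. The controller multiplies each number of a shift by 0.02 m and each number of a turn by 360 degrees. A row lasts 1/10 s, in which the tool goes at most 50 mm and 8.59 degrees, less where a joint would pass 70% of its speed; a pose out of reach is approached as far as the arm can. A call with a number of a shift or a turn outside -1 to 1 is refused whole. A call with a gripper value outside its range is refused whole. The fingers move at their own pace and stop on an object; "squeeze" is the grip in N (left out, the last holds). Time passes only in rows, so rows that do not move let the fingers close. It gives the time, the measured TCP pose, the force and the opening at its end, in the units of the state.
- env.get_state(): the state, without advancing time (a new reading comes with each control period).
- env.read_camera(name): name is "scene" or "top" or "wrist"; returns (picture, depth): 420x560x3 uint8, blue, green, red; 420x560 float32, m along the optical axis (not along the pixel's ray), 0 where there is no reading.
- env.get_calibration(name): a dict with "mtx" (3x3 intrinsics, pixels), "R" (3x3) and "t" (3): a world point X has camera coordinates R X + t. Camera axes: x right, y down, z forward; pixel columns grow to the right and rows downward; lengths in m; the calibration is good to about 2 mm. The wrist camera is an equidistant fisheye: a pixel r from the principal point sees the ray r / f radians off the axis. A picture is of the moment at which its call begins: read the wrist's pose just before it. get_calibration takes no time and is no camera call; for the wrist camera it gives the pose at the moment of the call.
- env.hand_in(): hands the job in, once; it reports no verdict.
The state is a dict: "clock": time; "joint_pos": joint angles; "qvel": joint speeds; "tau": joint torques, N m; "tcp_pos": TCP position; "orientation": TCP orientation; "wrist_force": force on the tool from outside, world axes, zero at the start; "ft_torque": the same for the moment, N m; "finger_gap": finger opening in m.
Only numpy, scipy, OpenCV 4.12 (cv2) and the standard library are available. Lean on these libraries where they do the work, as an engineer would, in place of code of your own. Each camera call takes 0.05 s, during which the arm holds its last target. There are 200 camera calls.

### The job

The slide boxes of four cases have come up from the staining room in two stacks: take the stacks apart one box at a time from the top and lay each box, lid up, flat on the floor of the case tray of its own colour, wholly inside the rim. The slides are glass, so keep the boxes level and set them down, never tip or drop them, and leave the oil bottle and the staining jar where they are.

Things in the scene. Friction and masses are not known exactly. Their poses are not given: they have to be found in the camera images.
- red_box: closed red microscope-slide box, white label on the lid, 84 long (x) by 38 wide (y) by 36 mm high, plain sides, 60-130 g, loose; at first on top of the blue or the green box, underside 36 mm above the desk. Origin: centre of underside, z up. Grip across the width with the fingertips 8 to 14 mm above its underside: clear of the box or tray rim below.
- yellow_box: closed yellow microscope-slide box, white label on the lid, 84 long (x) by 38 wide (y) by 36 mm high, plain sides, 60-130 g, loose; at first on top of the blue or the green box, underside 36 mm above the desk. Origin: centre of underside, z up. Grip across the width with the fingertips 8 to 14 mm above its underside: clear of the box or tray rim below.
- blue_box: closed blue microscope-slide box, white label on the lid, 84 long (x) by 58 wide (y) by 36 mm high, plain sides, 110-220 g, loose; at first on the desk under a slim box, its lid showing along both long sides. Origin: centre of underside, z up. Grip across the width with the fingertips 8 to 14 mm above its underside: clear of the box or tray rim below.
- green_box: closed green microscope-slide box, white label on the lid, 84 long (x) by 58 wide (y) by 36 mm high, plain sides, 110-220 g, loose; at first on the desk under a slim box, its lid showing along both long sides. Origin: centre of underside, z up. Grip across the width with the fingertips 8 to 14 mm above its underside: clear of the box or tray rim below.
- red_tray: shallow red case tray fixed to the desk, white request card flat in it, 114 long (x) by 68 mm wide (y) outside; floor 2 mm thick, rim 3 mm thick with its top 7 mm above the desk; inside 108 by 62 mm, 12 mm more than the red box on each side when that lies lengthwise. Origin: centre of underside, on the desk, z up.
- yellow_tray: shallow yellow case tray fixed to the desk, white request card flat in it, 114 long (x) by 68 mm wide (y) outside; floor 2 mm thick, rim 3 mm thick with its top 7 mm above the desk; inside 108 by 62 mm, 12 mm more than the yellow box on each side when that lies lengthwise. Origin: centre of underside, on the desk, z up.
- blue_tray: shallow blue case tray fixed to the desk, white request card flat in it, 114 long (x) by 88 mm wide (y) outside; floor 2 mm thick, rim 3 mm thick with its top 7 mm above the desk; inside 108 by 82 mm, 12 mm more than the blue box on each side when that lies lengthwise. Origin: centre of underside, on the desk, z up.
- green_tray: shallow green case tray fixed to the desk, white request card flat in it, 114 long (x) by 88 mm wide (y) outside; floor 2 mm thick, rim 3 mm thick with its top 7 mm above the desk; inside 108 by 82 mm, 12 mm more than the green box on each side when that lies lengthwise. Origin: centre of underside, on the desk, z up.
- oil_bottle: small amber bottle of immersion oil with a black cap, 26 mm across, 62 mm high, loose bystander. Origin: centre of its underside.
- staining_jar: square glass staining jar with a white lid, foot 62 by 62 mm, 87 mm high, loose bystander. Origin: centre of its underside.
There are look-alikes about, which are no part of the job. Of the things that look like the green_box, take the one that is nearest to the robot's base at the start.

How it is judged:
By the outcome, as a careful person would: the job done as asked, in the order asked, and still so for the second after the job is handed in, with the robot touching nothing.
It also fails if it takes over 118 s, if anything falls off the work surface, if the arm or the gripper's body presses on something with over 40 N, if the wrist force passes 120 N, or if a joint passes its speed limit or range.

## Working session

There is one attempt and no reset: what is moved stays moved. The work goes in short steps, Python scripts to look and compute and a tool call to move; the robot and the scene stay as the last step left them, time stands still between calls to the robot, and variables do not carry over. Pictures are saved under pics/ and viewed, on a budget of 14 in all, crops included, one or two more only if the job needs it, and the job is handed in when it is done.

Besides the shell and the picture viewer there is one more tool, called by a JSON object that holds its "fn" and its "kwargs". arm_command: Moves the arm, as the interface text tells. Shifts and turns lie within -1 to 1; 1 stands for 0.02 m of shift or 360 degrees of turn. Its arguments: {"type":"object","properties":{"rows":{"type":"array","items":{"type":"object","properties":{"delta_pos":{"type":"array","items":{"type":"number","minimum":-1,"maximum":1}},"rot":{"type":"array","items":{"type":"number","minimum":-1,"maximum":1}},"fingers":{"type":"number"}}}},"squeeze":{"type":"number"}},"required":["rows"]}

```bash
ls; mkdir -p pics
python3 - <<'E'
from workcell import env
import cv2,numpy as np
print(env.get_state(), env.hold_point_z)
for n in("top","scene"):
    p,d=env.read_camera(n); cv2.imwrite(f"pics/{n}0.png",p); np.save(f"pics/{n}0.npy",d)
    c=env.get_calibration(n); print(n,c)
E
```

```text
pics
{'clock': 0.0, 'joint_pos': array([9.88422733e-01, 3.13988454e-01, 4.49839362e-02, 1.30359499e+00,
       1.65762525e-06, 1.43118245e+00]), 'qvel': array([ 0.00073382, -0.0025333 , -0.00021028, -0.00163778, -0.00011404,
       -0.00196992]), 'tau': array([ 1.33966256e-03, -4.80621278e+01,  2.98536086e+01,  1.93456892e-02,
       -1.57143127e-04, -5.57265295e-06]), 'tcp_pos': array([0.24606364, 0.51908884, 0.20971772]), 'orientation': array([-3.19221204e-04,  2.19575927e-01,  9.75594998e-01, -8.43187858e-04]), 'wrist_force': array([-0.27398845, -0.0084903 ,  0.53540046]), 'ft_torque': array([ 0.01282395, -0.04363901,  0.02989853]), 'finger_gap': 0.08577284195206786} -0.0187
top {'mtx': array([[498.58384325,   0.        , 287.59949292],
       [  0.        , 498.58384325, 216.81359961],
       [  0.        ,   0.        ,   1.        ]]), 'R': array([[ 0.00527773, -0.9999777 ,  0.00409252],
       [-0.9882633 , -0.00584063, -0.15264844],
       [ 0.15266894, -0.00323885, -0.98827208]]), 't': array([-0.17554627,  0.56592723,  1.66787994])}
scene {'mtx': array([[453.52616244,   0.        , 277.72769411],
       [  0.        , 453.52616244, 216.36735679],
       [  0.        ,   0.        ,   1.        ]]), 'R': array([[-0.54257687,  0.83999462,  0.00440151],
       [ 0.66360996,  0.43184569, -0.6108446 ],
       [-0.51500695, -0.32850927, -0.79173828]]), 't': array([ 0.43692978, -0.27633292,  1.48986308])}
```

View pics/top0.png

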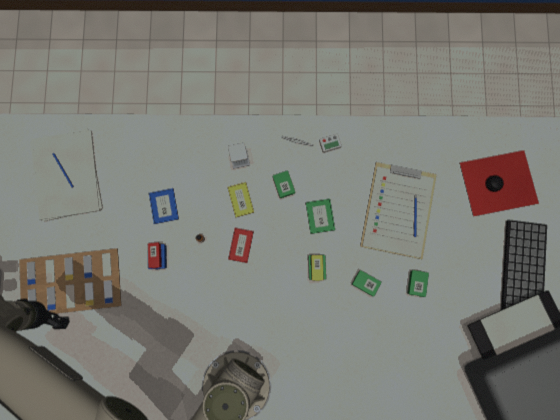

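View pics/scene0.png

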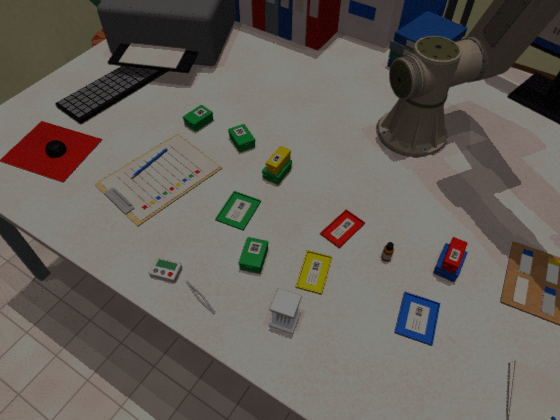

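The top view shows red on blue at pixel (156,256) and yellow on green at (317,267). The trays are blue (164,206), yellow (241,200), red (241,245) and green (320,216). The bottle is at (200,238) and the jar at (238,154). Three lone green boxes are look-alikes. Next I'll measure these.

```bash
cat > h.py <<'E'
import cv2,numpy as np
from workcell import env
def mask(p,col):
    h=cv2.cvtColor(p,cv2.COLOR_BGR2HSV); H,S,V=[h[...,i].astype(int) for i in range(3)]
    lo={'yellow':(20,35),'green':(45,85),'blue':(100,130)}
    m=((H<8)|(H>172)) if col=='red' else (H>=lo[col][0])&(H<=lo[col][1])
    return (m&(S>110)&(V>40)).astype(np.uint8)
def world(n,d,c):
    v,u=np.mgrid[:d.shape[0],:d.shape[1]]
    if n=='wrist':
        x=(u-c['mtx'][0,2])/c['mtx'][0,0]; y=(v-c['mtx'][1,2])/c['mtx'][1,1]
        r=np.hypot(x,y)+1e-9; s=np.where(r<1.5,np.tan(np.minimum(r,1.5))/r,0)
        P=np.stack([x*s*d,y*s*d,d],-1)
    else:
        K=c['mtx']; P=np.stack([(u-K[0,2])/K[0,0]*d,(v-K[1,2])/K[1,1]*d,d],-1)
    return (P-c['t'])@c['R']
def comps(n,p,d,c,minpx=60):
    W=world(n,d,c)
    for col in('red','yellow','blue','green'):
        k,L,st,ce=cv2.connectedComponentsWithStats(cv2.morphologyEx(mask(p,col),cv2.MORPH_CLOSE,np.ones((3,3))))
        for i in range(1,k):
            if st[i,4]<minpx: continue
            Q=W[(L==i)&(d>0)]
            zt=np.percentile(Q[:,2],90); T=Q[Q[:,2]>zt-.008]
            (a,b),(w,h),an=cv2.minAreaRect((T[:,:2]*1000).astype(np.float32))
            if w<h: an+=90; w,h=h,w
            an=(an+90)%180-90
            print(f"{col:7s} px({ce[i][0]:.0f},{ce[i][1]:.0f}) n{st[i,4]} c({a:.0f},{b:.0f}) z{zt*1000:.0f} {w:.0f}x{h:.0f} long axis {an:.1f} r{np.hypot(a,b):.0f}")
E
python3 - <<'E'
from h import *
for n in('top','scene'):
    print(n); comps(n,cv2.imread(f'pics/{n}0.png'),np.load(f'pics/{n}0.npy'),env.get_calibration(n))
d=np.load('pics/top0.npy');W=world('top',d,env.get_calibration('top'))
for u,v in((238,154),(200,238),(240,148),(270,300)):print(u,v,W[v,u])
E
```

```text
top
red     px(499,183) n3403 c(701,-922) z10 240x197 long axis -78.5 r1158
red     px(240,245) n421 c(473,-9) z7 111x66 long axis -10.9 r473
red     px(154,256) n232 c(432,274) z76 81x38 long axis 3.8 r512
yellow  px(240,199) n377 c(634,-5) z7 110x65 long axis 16.2 r634
yellow  px(317,268) n199 c(394,-269) z77 80x37 long axis 0.0 r478
blue    px(428,0) n483 c(1816,-767) z-647 1628x17 long axis -89.9 r1971
blue    px(63,170) n60 c(734,623) z23 136x7 long axis 32.6 r963
blue    px(163,206) n451 c(610,266) z8 112x88 long axis 12.0 r665
blue    px(415,217) n71 c(575,-618) z20 132x8 long axis -3.0 r844
blue    px(163,255) n108 c(432,253) z39 79x12 long axis 3.7 r501
green   px(283,183) n242 c(684,-157) z41 80x53 long axis 19.8 r702
green   px(320,216) n398 c(577,-286) z8 108x84 long axis 9.2 r644
green   px(365,282) n265 c(344,-439) z42 81x54 long axis 60.7 r558
green   px(418,282) n293 c(344,-615) z41 80x56 long axis -8.9 r705
scene
red     px(258,14) n362 c(-243,-770) z113 56x19 long axis 85.0 r808
red     px(322,23) n1271 c(-285,-498) z159 131x59 long axis -28.0 r574
red     px(51,151
[... 730 characters left out ...]
,291) n61 c(365,519) z11 26x18 long axis -79.0 r634
blue    px(418,318) n1064 c(608,270) z7 118x87 long axis 11.5 r666
green   px(196,115) n244 c(342,-611) z39 86x61 long axis -9.6 r700
green   px(242,136) n287 c(345,-435) z39 85x57 long axis 60.3 r555
green   px(276,172) n165 c(397,-268) z38 85x57 long axis 3.1 r479
green   px(238,210) n642 c(575,-282) z7 118x89 long axis 8.7 r641
green   px(253,255) n544 c(684,-153) z39 88x57 long axis 19.7 r701
green   px(166,264) n107 c(828,-322) z24 48x19 long axis -74.1 r889
238 154 [ 0.77618067 -0.00187189  0.08631715]
200 238 [0.4910747  0.12422984 0.05285298]
240 148 [ 0.79807538 -0.00805094  0.08401094]
270 300 [ 0.28426627 -0.11342888 -0.00650502]
```

```bash
cat > plan.py <<'E'
import sys,numpy as np
from scipy.spatial.transform import Rotation as R
from workcell import env
# target x y z (mm) yaw(deg long axis): prints turn needed, then shift in tool axes after the turn
def plan(x,y,z,yaw):
    s=env.get_state(); q=s['orientation']; A=R.from_quat([*q[1:],q[0]])
    a=np.radians(yaw+180); B=R.from_matrix(np.array([[np.cos(a),np.sin(a),0],[np.sin(a),-np.cos(a),0],[0,0,-1]]))
    r=(A.inv()*B).as_rotvec(degrees=True)
    D=B.inv().apply(np.array([x,y,z])/1000-s['tcp_pos'])/.02
    print('clk',round(s['clock'],2),'tcp',(s['tcp_pos']*1000).round(1),'gap',round(s['finger_gap']*1000,1),'F',s['wrist_force'].round(1))
    print('turn deg',r.round(2),'units',(r/360).round(4),'rows>=',np.ceil(np.abs(r).max()/8)); print('shift units',D.round(3))
if __name__=='__main__': plan(*map(float,sys.argv[1:]))
E
python3 plan.py 432 276.5 150 3.8
```

```text
clk 0.1 tcp [246.1 519.1 209.8] gap 85.6 F [-0.6 -0.   0.4]
turn deg [ -0.09  -0.04 -29.17] units [-0.0002 -0.0001 -0.081 ] rows>= 4.0
shift units [ -8.471 -12.72    2.99 ]
```

{"fn": "arm_command", "kwargs": {"rows": [{"rot": [0,0,-0.02025],"delta_pos": [0,0,0],"fingers": 0.55},{"rot": [0,0,-0.02025],"delta_pos": [0,0,0],"fingers": 0.55},{"rot": [0,0,-0.02025],"delta_pos": [0,0,0],"fingers": 0.55},{"rot": [0,0,-0.02025],"delta_pos": [0,0,0],"fingers": 0.55},{"rot": [0,0,0],"delta_pos": [-0.6,-0.9,0.21],"fingers": 0.55},{"rot": [0,0,0],"delta_pos": [-0.6,-0.9,0.21],"fingers": 0.55},{"rot": [0,0,0],"delta_pos": [-0.6,-0.9,0.21],"fingers": 0.55},{"rot": [0,0,0],"delta_pos": [-0.6,-0.9,0.21],"fingers": 0.55},{"rot": [0,0,0],"delta_pos": [-0.6,-0.9,0.21],"fingers": 0.55},{"rot": [0,0,0],"delta_pos": [-0.6,-0.9,0.21],"fingers": 0.55},{"rot": [0,0,0],"delta_pos": [-0.6,-0.9,0.21],"fingers": 0.55},{"rot": [0,0,0],"delta_pos": [-0.6,-0.9,0.21],"fingers": 0.55},{"rot": [0,0,0],"delta_pos": [-0.6,-0.9,0.21],"fingers": 0.55},{"rot": [0,0,0],"delta_pos": [-0.6,-0.9,0.21],"fingers": 0.55},{"rot": [0,0,0],"delta_pos": [-0.6,-0.9,0.21],"fingers": 0.55},{"rot": [0,0,0],"delta_pos": [-0.6,-0.9,0.21],"fingers": 0.55},{"rot": [0,0,0],"delta_pos": [-0.6,-0.9,0.21],"fingers": 0.55},{"rot": [0,0,0],"delta_pos": [-0.6,-0.9,0.21],"fingers": 0.55}], "squeeze": 40}}

```text
clock: 1.9
tcp_pos: [0.4308, 0.2783, 0.1512]
orientation: [-0.0, -0.033, 0.999, -0.0]
wrist_force: [0.4, 0.3, 1.1]
finger_gap: 0.0383
```

```bash
python3 plan.py 432 276.5 150 3.8
python3 - <<'E'
from h import *
c=env.get_calibration('wrist')
p,d=env.read_camera('wrist'); print(c); comps('wrist',p,d,c)
cv2.imwrite('pics/w1.png',p)
p,d=env.read_camera('scene'); W=world('scene',d,env.get_calibration('scene'))
m=(np.hypot(W[...,0]-.432,W[...,1]-.2765)<.065)&(W[...,2]>.1)&(W[...,2]<.2)&(d>0)
Q=W[m]*1000
for y in range(210,350,10):
    q=Q[(Q[:,1]>=y)&(Q[:,1]<y+10)]
    if len(q):print(y,len(q),np.percentile(q[:,2],[0,3,10]).round(0))
v,u=np.nonzero(m);k=4
x0,y0=u.min()-20,v.min()-20
cv2.imwrite('pics/s1.png',cv2.resize(p[y0:y0+150,x0:x0+190],None,fx=4,fy=4,interpolation=cv2.INTER_CUBIC))
E
```

```text
clk 1.9 tcp [430.8 278.3 151.2] gap 38.3 F [0.4 0.3 1.1]
turn deg [-0.01 -0.05 -0.01] units [-0.     -0.0001 -0.    ] rows>= 1.0
shift units [-0.054 -0.095  0.062]
{'mtx': array([[325.1922621 ,   0.        , 281.66398705],
       [  0.        , 325.1922621 , 215.61031419],
       [  0.        ,   0.        ,   1.        ]]), 'R': array([[-6.55169811e-02,  9.97851394e-01,  3.48557015e-04],
       [ 9.49639234e-01,  6.22441919e-02,  3.07100937e-01],
       [ 3.06419402e-01,  2.04513297e-02, -9.51676885e-01]]), 't': array([-0.25037651, -0.44688024,  0.18531828])}
red     px(283,206) n3899 c(429,280) z72 84x37 long axis 4.4 r512
red     px(50,214) n2836 c(471,-5) z5 115x70 long axis -10.5 r471
yellow  px(501,72) n284 c(271,508) z8 29x18 long axis -84.1 r576
yellow  px(539,158) n206 c(357,584) z8 30x18 long axis -84.1 r685
yellow  px(73,320) n1755 c(563,101) z5 353x115 long axis -58.2 r572
blue    px(453,65) n355 c(279,443) z8 28x18 long axis -84.6 r523
blue    px(500,156) n264 c(365,518) z8 27x17 long axis -84.0 r634
blue    px(286,189) n1675 c(427,281) z36 84x57 long axis 3.1 r511
blue    px(273,335) n2696 c(541,260) z5 249x88 long axis 9.4 r600
blue    px(15,413) n482 c(1815,-1131) z-371 130x13 long axis -89.3 r2138
green   px(14,338) n1154 c(682,-151) z35 83x59 long axis 17.9 r699
240 17 [180. 181. 183.]
250 24 [177. 180. 181.]
290 22 [176. 176. 180.]
300 30 [180. 180. 181.]
```

View pics/s1.png

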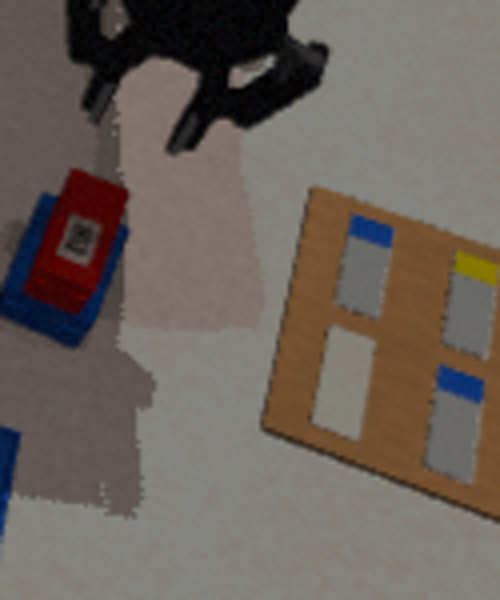

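View pics/w1.png

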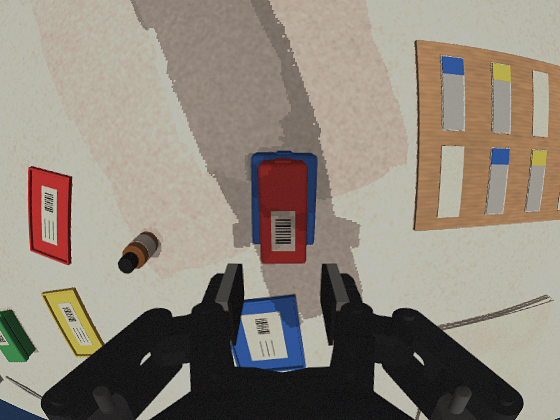

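Run:
```python
from h import *
c=env.get_calibration('wrist');s=env.get_state()
p,d=env.read_camera('wrist');W=world('wrist',d,c)*1000
Q=W[255:350,190:380].reshape(-1,3);Q=Q[(Q[:,2]>120)]
L=Q[Q[:,1]>278.3];Rr=Q[Q[:,1]<278.3]
for q in(L,Rr):
    print(len(q),np.percentile(q[:,2],[0,1,3,10,30]).round(1)); t=q[q[:,2]<np.percentile(q[:,2],3)+2]; print(t.min(0).round(1),t.max(0).round(1))
print(s['tcp_pos']*1000)
```

```text
3707 [171.8 175.8 178.7 185.8 201.2]
[417.4 296.6 171.8] [440.1 308.8 180.6]
3592 [172.  175.6 178.3 185.2 200.5]
[420.2 246.4 172. ] [443.1 259.6 180.3]
[431.43872943 277.37798586 150.84856275]
```

Both pictures agree: the bottle is at (140,250) in the wrist view and the red box midline (283) lies on the finger midline. The fingertips look about 20 mm above the reported TCP, so I'll go down only part way and check closely.

{"fn": "arm_command", "kwargs": {"rows": [{"rot": [0,0,0],"delta_pos": [0.04,0.06,0],"fingers": 0},{"rot": [0,0,0],"delta_pos": [0,0,0],"fingers": 0},{"rot": [0,0,0],"delta_pos": [0,0,0],"fingers": 0},{"rot": [0,0,0],"delta_pos": [0,0,0.9],"fingers": 0},{"rot": [0,0,0],"delta_pos": [0,0,0.9],"fingers": 0},{"rot": [0,0,0],"delta_pos": [0,0,0.9],"fingers": 0},{"rot": [0,0,0],"delta_pos": [0,0,0.9],"fingers": 0},{"rot": [0,0,0],"delta_pos": [0,0,0.7],"fingers": 0},{"rot": [0,0,0],"delta_pos": [0,0,0.4],"fingers": 0},{"rot": [0,0,0],"delta_pos": [0,0,0.2],"fingers": 0},{"rot": [0,0,0],"delta_pos": [0,0,0],"fingers": 0}]}}

```text
clock: 3.15
tcp_pos: [0.4296, 0.2806, 0.0537]
orientation: [-0.0, -0.033, 0.999, -0.0]
wrist_force: [0.1, -0.4, -0.3]
finger_gap: 0.0854
```

```bash
cat > tips.py <<'E'
from h import *
import sys
c=env.get_calibration('wrist');s=env.get_state()
p,d=env.read_camera('wrist');W=world('wrist',d,c)*1000
cv2.imwrite(sys.argv[1],p)
t=s['tcp_pos']*1000;print(t.round(1),s['finger_gap'],s['wrist_force'].round(1))
hsv=cv2.cvtColor(p,cv2.COLOR_BGR2HSV)
dark=(hsv[...,2]<75)&(hsv[...,1]<80)&(np.abs(W[...,0]-t[0])<16)&(np.abs(W[...,1]-t[1])<65)&(d>0)
for sg in(1,-1):
    q=W[dark&((W[...,1]-t[1])*sg>10)]
    print(len(q),np.percentile(q[:,2],[0,1,3,10]).round(1)); 
comps('wrist',p,d,c,400)
E
python3 tips.py pics/w2.png
```

```text
[429.6 280.6  53.7] 0.08540344706686322 [ 0.1 -0.4 -0.3]
7278 [ 35.5  90.8  95.3 106.8]
11762 [ 86.4  91.9  96.9 111. ]
red     px(279,253) n9109 c(429,280) z72 85x38 long axis 4.2 r512
red     px(10,253) n1662 c(481,17) z6 128x40 long axis -21.3 r481
yellow  px(26,352) n1282 c(521,65) z5 349x81 long axis -42.5 r525
blue    px(509,54) n555 c(279,443) z8 27x18 long axis -83.4 r523
blue    px(285,214) n3283 c(426,280) z36 84x57 long axis 3.3 r510
blue    px(249,364) n1430 c(497,252) z6 165x88 long axis 7.8 r557
```

View pics/w2.png

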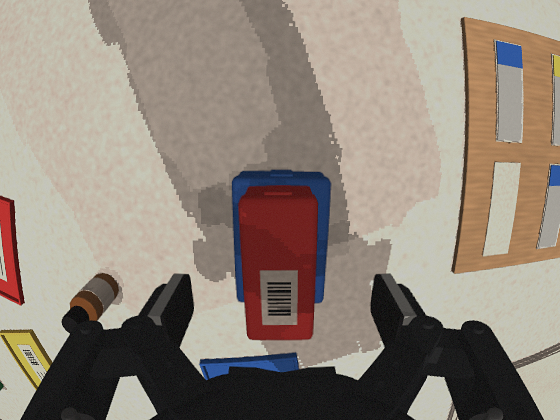

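The wrist view shows the open tips above the lid, about 33 mm above the reported TCP. The scene camera agreed, giving about 22 mm at 38 mm gap. I'll trust the pictures and go down to TCP 26, which should put the tips at about 47-48 once closed. A gap that stops at 38 rather than 58 will confirm it.

{"fn": "arm_command", "kwargs": {"rows": [{"rot": [0,0,0],"delta_pos": [0,-0.05,0.5],"fingers": 0},{"rot": [0,0,0],"delta_pos": [0,0,0.5],"fingers": 0},{"rot": [0,0,0],"delta_pos": [0,0,0.3],"fingers": 0},{"rot": [0,0,0],"delta_pos": [0,0,0.08],"fingers": 0},{"rot": [0,0,0],"delta_pos": [0,0,0],"fingers": 0.35},{"rot": [0,0,0],"delta_pos": [0,0,0],"fingers": 0.45}], "squeeze": 30}}

```text
clock: 3.8
tcp_pos: [0.43, 0.2795, 0.0263]
orientation: [0.0, -0.033, 0.999, 0.0]
wrist_force: [0.4, 0.6, 0.4]
finger_gap: 0.0588
```

```bash
python3 tips.py pics/w3.png
```

```text
[430.  279.5  26.3] 0.05884997991111952 [0.4 0.6 0.4]
8520 [49.8 56.8 62.7 77.6]
12965 [51.3 58.2 66.1 88. ]
red     px(280,272) n12142 c(428,280) z72 84x38 long axis 4.3 r512
yellow  px(20,371) n1249 c(529,72) z5 352x73 long axis -41.8 r534
blue    px(533,50) n621 c(279,442) z8 28x18 long axis -82.4 r523
blue    px(287,221) n4090 c(427,280) z35 85x57 long axis 3.2 r511
```

View pics/w3.png

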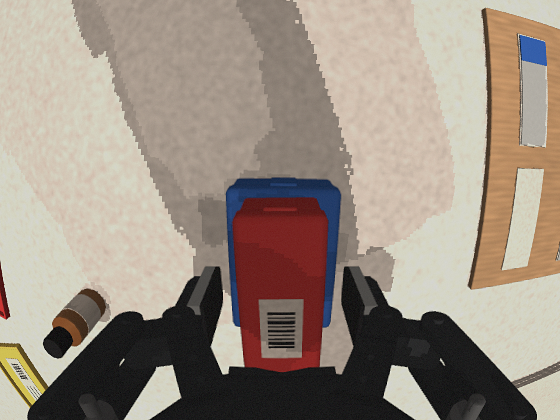

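{"fn": "arm_command", "kwargs": {"rows": [{"rot": [0,0,0],"delta_pos": [0,0,0],"fingers": 0.5},{"rot": [0,0,0],"delta_pos": [0,0,0],"fingers": 0.7},{"rot": [0,0,0],"delta_pos": [0,0,0],"fingers": 0.7},{"rot": [0,0,0],"delta_pos": [0,0,0],"fingers": 0.7}], "squeeze": 40}}

```text
clock: 4.25
tcp_pos: [0.4304, 0.2796, 0.0267]
orientation: [0.001, -0.033, 0.999, 0.0]
wrist_force: [-0.6, 0.6, 4.3]
finger_gap: 0.037
```

```bash
python3 tips.py pics/w4.png
```

```text
[430.4 279.6  26.7] 0.03696842442054201 [-0.6  0.6  4.3]
9373 [52.4 60.9 70.4 85.7]
13003 [51.5 63.3 74.1 93.1]
red     px(282,272) n12221 c(429,280) z72 84x38 long axis 3.7 r512
yellow  px(22,374) n1405 c(538,68) z5 367x90 long axis -38.2 r542
blue    px(532,50) n626 c(279,443) z8 28x18 long axis -83.0 r523
blue    px(283,201) n3289 c(406,279) z35 58x43 long axis -86.8 r492
```

{"fn": "arm_command", "kwargs": {"rows": [{"rot": [0,0,0],"delta_pos": [0,0,-0.1],"fingers": 0.7},{"rot": [0,0,0],"delta_pos": [0,0,-0.2],"fingers": 0.7},{"rot": [0,0,0],"delta_pos": [0,0,-0.4],"fingers": 0.7},{"rot": [0,0,0],"delta_pos": [0,0,-0.6],"fingers": 0.7},{"rot": [0,0,0],"delta_pos": [0,0,-0.8],"fingers": 0.7},{"rot": [0,0,0],"delta_pos": [0,0,-0.8],"fingers": 0.7},{"rot": [0,0,0],"delta_pos": [0,0,-0.6],"fingers": 0.7},{"rot": [0,0,0],"delta_pos": [0,0,-0.3],"fingers": 0.7},{"rot": [0,0,0],"delta_pos": [0,0,0],"fingers": 0.7}]}}

```text
clock: 5.2
tcp_pos: [0.4306, 0.2797, 0.1034]
orientation: [0.001, -0.033, 0.999, 0.0]
wrist_force: [0.3, 0.9, -0.6]
finger_gap: 0.0372
```

```bash
python3 tips.py pics/w5.png
python3 - <<'E'
from h import *
for n in('scene',):
    p,d=env.read_camera(n); comps(n,p,d,env.get_calibration(n)); cv2.imwrite('pics/s5.png',cv2.resize(p[200:300,390:530],None,fx=5,fy=5,interpolation=cv2.INTER_CUBIC))
E
python3 plan.py 472 -6 100 -10.8
```

```text
[430.6 279.7 103.4] 0.037179211957516466 [ 0.3  0.9 -0.6]
9352 [ 32.9 136.2 144.3 160.9]
13126 [128.8 137.9 148.  167.5]
red     px(25,226) n3202 c(472,-10) z5 120x80 long axis -10.6 r472
red     px(281,272) n12198 c(429,281) z148 84x38 long axis 4.1 r512
yellow  px(53,337) n1710 c(541,76) z5 372x105 long axis -46.4 r546
blue    px(476,60) n444 c(279,443) z8 27x18 long axis -84.2 r523
blue    px(282,178) n2914 c(400,279) z36 58x30 long axis -89.2 r487
green   px(7,362) n500 c(705,-122) z34 41x21 long axis -24.0 r715
red     px(258,14) n366 c(-241,-770) z113 60x14 long axis -88.9 r807
red     px(322,23) n1271 c(-290,-517) z160 113x61 long axis -2.7 r593
red     px(51,151) n3137 c(699,-920) z6 248x204 long axis -79.2 r1155
red     px(342,228) n661 c(470,-4) z8 121x68 long axis -9.7 r470
red     px(464,240) n458 c(435,281) z150 81x38 long axis 2.8 r517
yellow  px(437,47) n452 c(-1,0) z312 104x101 long axis -70.4 r1
yellow  px(278,160) n386 c(393,-266) z74 86x39 long axis 2.4 r475
yellow  px(314,272) n798 c(632,-2) z7 119x68 long axis 16.0 r632
yellow  px(554,262) n70 c(271,508) z10 29x2
[... 318 characters left out ...]
66 c(365,519) z11 25x20 long axis -79.7 r635
blue    px(418,318) n1063 c(609,270) z7 117x87 long axis 11.6 r666
green   px(196,116) n262 c(344,-615) z39 88x61 long axis -10.4 r704
green   px(242,137) n309 c(344,-437) z39 88x58 long axis 59.7 r556
green   px(276,172) n181 c(404,-252) z38 97x50 long axis -33.4 r477
green   px(238,210) n643 c(576,-282) z7 118x89 long axis 9.1 r641
green   px(253,256) n562 c(685,-152) z39 86x56 long axis 19.7 r702
green   px(166,264) n105 c(828,-322) z24 48x16 long axis -74.2 r889
clk 5.3 tcp [429.7 279.3 101.9] gap 37.1 F [-0.5  0.9 -0.7]
turn deg [-1.000e-02 -2.000e-02  1.459e+01] units [-0.     -0.      0.0405] rows>= 2.0
shift units [ -4.752 -13.614   0.097]
```

View pics/s5.png

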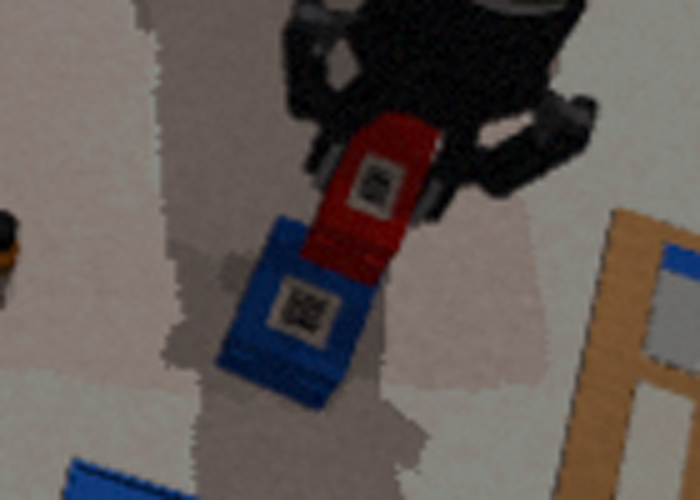

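The scene view shows the red box lifted level in the fingers at (375,190) and the blue box left in place, label at (305,305). The held underside is at reported TCP + 9 mm.

{"fn": "arm_command", "kwargs": {"rows": [{"rot": [0,0,0.0135],"delta_pos": [0,0,0]},{"rot": [0,0,0.0135],"delta_pos": [0,0,0]},{"rot": [0,0,0.0135],"delta_pos": [0,0,0]},{"rot": [0,0,0],"delta_pos": [-0.11,-0.3,0]},{"rot": [0,0,0],"delta_pos": [-0.23,-0.65,0]},{"rot": [0,0,0],"delta_pos": [-0.34,-0.97,0]},{"rot": [0,0,0],"delta_pos": [-0.34,-0.97,0]},{"rot": [0,0,0],"delta_pos": [-0.34,-0.97,0]},{"rot": [0,0,0],"delta_pos": [-0.34,-0.97,0]},{"rot": [0,0,0],"delta_pos": [-0.34,-0.97,0]},{"rot": [0,0,0],"delta_pos": [-0.34,-0.97,0]},{"rot": [0,0,0],"delta_pos": [-0.34,-0.97,0]},{"rot": [0,0,0],"delta_pos": [-0.34,-0.97,0]},{"rot": [0,0,0],"delta_pos": [-0.34,-0.97,0]},{"rot": [0,0,0],"delta_pos": [-0.34,-0.97,0]},{"rot": [0,0,0],"delta_pos": [-0.34,-0.97,0]},{"rot": [0,0,0],"delta_pos": [-0.34,-0.97,0]},{"rot": [0,0,0],"delta_pos": [-0.23,-0.65,0]},{"rot": [0,0,0],"delta_pos": [-0.11,-0.3,0]},{"rot": [0,0,0],"delta_pos": [0,0,0]}]}}

```text
schema error: expected keys delta_pos, rot, fingers
```

```bash
python3 plan.py 472 -6 30 -10.8;python3 tips.py pics/w6.png
```

```text
clk 5.3 tcp [429.7 279.3 101.9] gap 37.1 F [-0.5  0.9 -0.7]
turn deg [-1.000e-02 -2.000e-02  1.459e+01] units [-0.     -0.      0.0405] rows>= 2.0
shift units [ -4.752 -13.614   3.597]
[429.7 279.3 101.9] 0.03712290970368875 [-0.5  0.9 -0.7]
9811 [ 31.8 135.2 143.1 160. ]
13291 [127.6 136.5 146.7 166. ]
red     px(24,227) n3204 c(472,-9) z5 120x79 long axis -10.5 r472
red     px(281,272) n12199 c(428,280) z147 84x39 long axis 3.4 r512
yellow  px(52,338) n1677 c(541,78) z5 371x103 long axis -47.1 r547
blue    px(478,61) n442 c(279,443) z8 28x17 long axis -82.2 r523
blue    px(283,179) n2797 c(399,279) z36 58x28 long axis -89.2 r487
green   px(7,363) n496 c(704,-121) z34 46x21 long axis -22.6 r714
```

View pics/w6.png

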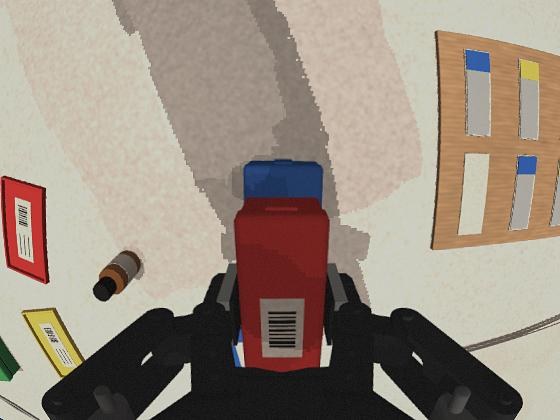

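The call was refused because every row needs "fingers". The view shows the box held straight, still over the stack. Resending.

{"fn": "arm_command", "kwargs": {"rows": [{"fingers": 0.7,"rot": [0,0,0.0135],"delta_pos": [0,0,0]},{"fingers": 0.7,"rot": [0,0,0.0135],"delta_pos": [0,0,0]},{"fingers": 0.7,"rot": [0,0,0.0135],"delta_pos": [0,0,0]},{"fingers": 0.7,"rot": [0,0,0],"delta_pos": [-0.11,-0.3,0]},{"fingers": 0.7,"rot": [0,0,0],"delta_pos": [-0.23,-0.65,0]},{"fingers": 0.7,"rot": [0,0,0],"delta_pos": [-0.34,-0.97,0]},{"fingers": 0.7,"rot": [0,0,0],"delta_pos": [-0.34,-0.97,0]},{"fingers": 0.7,"rot": [0,0,0],"delta_pos": [-0.34,-0.97,0]},{"fingers": 0.7,"rot": [0,0,0],"delta_pos": [-0.34,-0.97,0]},{"fingers": 0.7,"rot": [0,0,0],"delta_pos": [-0.34,-0.97,0]},{"fingers": 0.7,"rot": [0,0,0],"delta_pos": [-0.34,-0.97,0]},{"fingers": 0.7,"rot": [0,0,0],"delta_pos": [-0.34,-0.97,0]},{"fingers": 0.7,"rot": [0,0,0],"delta_pos": [-0.34,-0.97,0]},{"fingers": 0.7,"rot": [0,0,0],"delta_pos": [-0.34,-0.97,0]},{"fingers": 0.7,"rot": [0,0,0],"delta_pos": [-0.34,-0.97,0]},{"fingers": 0.7,"rot": [0,0,0],"delta_pos": [-0.34,-0.97,0]},{"fingers": 0.7,"rot": [0,0,0],"delta_pos": [-0.34,-0.97,0]},{"fingers": 0.7,"rot": [0,0,0],"delta_pos": [-0.23,-0.65,0]},{"fingers": 0.7,"rot": [0,0,0],"delta_pos": [-0.11,-0.3,0]},{"fingers": 0.7,"rot": [0,0,0],"delta_pos": [0,0,0]}]}}

```text
clock: 7.35
tcp_pos: [0.4726, -0.0052, 0.1021]
orientation: [-0.0, 0.095, 0.996, 0.0]
wrist_force: [0.4, 0.1, -0.6]
finger_gap: 0.0372
```

```bash
python3 plan.py 472 -6 0 -10.8;python3 tips.py pics/w6.png
```

```text
clk 7.35 tcp [472.6  -5.2 102.1] gap 37.2 F [ 0.4  0.1 -0.6]
turn deg [ 0.01 -0.01 -0.05] units [ 0.     -0.     -0.0001] rows>= 1.0
shift units [ 0.022 -0.043  5.104]
[472.6  -5.2 102.1] 0.03724265414267447 [ 0.4  0.1 -0.6]
15495 [128.2 137.1 147.4 168.3]
5105 [128.  135.5 142.8 153.5]
red     px(281,247) n15962 c(471,-4) z147 84x39 long axis -10.1 r471
yellow  px(7,206) n1092 c(415,-247) z62 40x11 long axis -13.6 r483
blue    px(544,121) n2661 c(426,257) z35 88x29 long axis -8.8 r498
blue    px(530,273) n3030 c(607,274) z6 115x98 long axis 12.0 r666
blue    px(546,413) n421 c(1817,1054) z-343 88x10 long axis -88.6 r2100
green   px(25,186) n2385 c(394,-258) z35 84x41 long axis 0.1 r472
green   px(67,320) n2125 c(541,-188) z5 299x108 long axis -74.0 r572
green   px(175,389) n743 c(566,-99) z35 274x33 long axis -37.2 r574
```

View pics/w6.png

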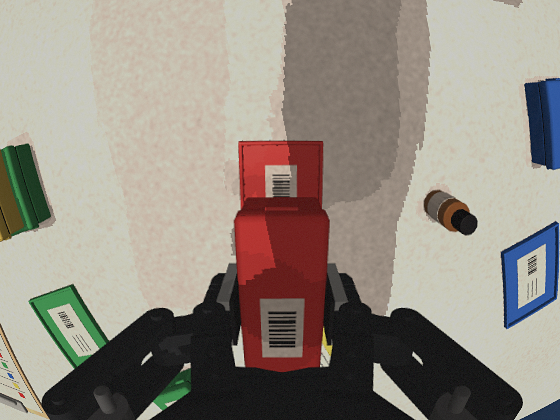

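The view shows the red tray behind the held box, both centred near column 281-282. Going down.

{"fn": "arm_command", "kwargs": {"rows": [{"fingers": 0.7,"rot": [0,0,0],"delta_pos": [0,-0.03,0.4]},{"fingers": 0.7,"rot": [0,0,0],"delta_pos": [0,0,0.8]},{"fingers": 0.7,"rot": [0,0,0],"delta_pos": [0,0,0.9]},{"fingers": 0.7,"rot": [0,0,0],"delta_pos": [0,0,0.9]},{"fingers": 0.7,"rot": [0,0,0],"delta_pos": [0,0,0.9]},{"fingers": 0.7,"rot": [0,0,0],"delta_pos": [0,0,0.6]},{"fingers": 0.7,"rot": [0,0,0],"delta_pos": [0,0,0.4]},{"fingers": 0.7,"rot": [0,0,0],"delta_pos": [0,0,0.25]},{"fingers": 0.7,"rot": [0,0,0],"delta_pos": [0,0,0.15]},{"fingers": 0.7,"rot": [0,0,0],"delta_pos": [0,0,0.05]},{"fingers": 0.7,"rot": [0,0,0],"delta_pos": [0,0,0]}]}}

```text
clock: 8.5
tcp_pos: [0.4729, -0.005, -0.0045]
orientation: [0.0, 0.094, 0.996, 0.0]
wrist_force: [0.6, -0.5, -0.5]
finger_gap: 0.0371
```

```bash
python3 tips.py pics/w7.png
```

```text
[472.9  -5.   -4.5] 0.03712760776637468 [ 0.6 -0.5 -0.5]
15234 [-0.6 35.5 45.8 64.5]
4968 [22.4 28.7 35.7 47.4]
red     px(280,242) n20988 c(471,-4) z40 84x40 long axis -11.7 r471
green   px(23,363) n884 c(491,-184) z5 242x63 long axis -55.3 r524
green   px(19,399) n577 c(524,-216) z5 325x71 long axis -52.4 r566
```

{"fn": "arm_command", "kwargs": {"rows": [{"fingers": 0.7,"rot": [0,0,0],"delta_pos": [0,0,0.05]},{"fingers": 0.7,"rot": [0,0,0],"delta_pos": [0,0,0.05]},{"fingers": 0.7,"rot": [0,0,0],"delta_pos": [0,0,0.03]},{"fingers": 0.7,"rot": [0,0,0],"delta_pos": [0,0,0]}]}}

```text
clock: 8.95
tcp_pos: [0.4727, -0.0051, -0.0073]
orientation: [0.0, 0.094, 0.996, 0.0]
wrist_force: [0.4, -0.4, 0.8]
finger_gap: 0.0374
```

Contact is just beginning (from -0.5 to 0.8 N). One more half millimetre at a time.

{"fn": "arm_command", "kwargs": {"rows": [{"fingers": 0.7,"rot": [0,0,0],"delta_pos": [0,0,0.03]},{"fingers": 0.7,"rot": [0,0,0],"delta_pos": [0,0,0]}]}}

```text
clock: 9.15
tcp_pos: [0.4727, -0.0051, -0.0073]
orientation: [0.0, 0.094, 0.996, -0.0]
wrist_force: [-2.1, 0.0, 6.9]
finger_gap: 0.0371
```

{"fn": "arm_command", "kwargs": {"rows": [{"fingers": 0.45,"rot": [0,0,0],"delta_pos": [0,0,0]},{"fingers": 0.2,"rot": [0,0,0],"delta_pos": [0,0,0]},{"fingers": 0.1,"rot": [0,0,0],"delta_pos": [0,0,-0.2]},{"fingers": 0,"rot": [0,0,0],"delta_pos": [0,0,-0.5]},{"fingers": 0,"rot": [0,0,0],"delta_pos": [0,0,-1]},{"fingers": 0,"rot": [0,0,0],"delta_pos": [0,0,-1]},{"fingers": 0,"rot": [0,0,0],"delta_pos": [0,0,-1]},{"fingers": 0,"rot": [0,0,0],"delta_pos": [0,0,-1]}]}}

```text
clock: 9.95
tcp_pos: [0.4727, -0.005, 0.0876]
orientation: [0.0, 0.094, 0.996, 0.0]
wrist_force: [0.7, -0.2, -0.5]
finger_gap: 0.085
```

```bash
python3 tips.py pics/w8.png; python3 plan.py 393 -267.5 100 3
```

```text
[472.7  -5.   87.6] 0.08503777334262054 [ 0.7 -0.2 -0.5]
12295 [120.2 125.9 131.5 146.1]
3695 [120.3 123.3 127.1 138. ]
red     px(280,205) n10522 c(472,-4) z37 85x38 long axis -10.3 r472
yellow  px(308,343) n2985 c(571,-9) z6 217x82 long axis 6.8 r571
blue    px(549,122) n1890 c(429,252) z30 84x12 long axis -3.9 r497
blue    px(532,282) n2583 c(613,270) z5 126x89 long axis 12.1 r670
green   px(17,191) n2388 c(401,-244) z35 91x37 long axis -22.8 r470
green   px(51,316) n1468 c(494,-216) z5 293x70 long axis -57.9 r539
clk 10.0 tcp [474.8  -5.3  90.7] gap 85.4 F [ 1.1 -0.4  2.1]
turn deg [ -0.03   0.32 -13.78] units [-0.0001  0.0009 -0.0383] rows>= 2.0
shift units [  4.77  -12.875  -0.464]
```

View pics/w8.png

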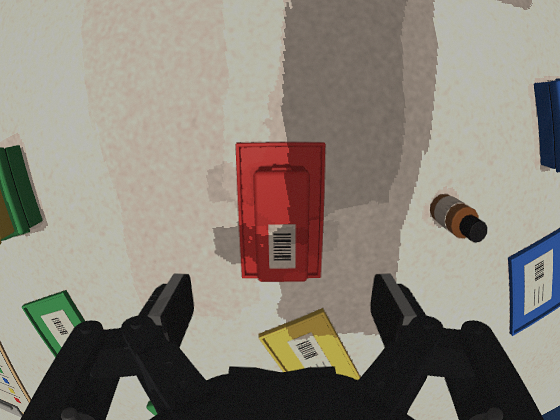

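The red box lies inside its tray: lid at (282,222), tray rim from (236,143) to (324,278). Next, the yellow box.

{"fn": "arm_command", "kwargs": {"rows": [{"fingers": 0,"rot": [0,0,-0.0191],"delta_pos": [0,0,0]},{"fingers": 0,"rot": [0,0,-0.0191],"delta_pos": [0,0,0]},{"fingers": 0,"rot": [0,0,0],"delta_pos": [0.36,-0.98,-0.04]},{"fingers": 0,"rot": [0,0,0],"delta_pos": [0.36,-0.98,-0.04]},{"fingers": 0,"rot": [0,0,0],"delta_pos": [0.36,-0.98,-0.04]},{"fingers": 0,"rot": [0,0,0],"delta_pos": [0.36,-0.98,-0.04]},{"fingers": 0,"rot": [0,0,0],"delta_pos": [0.36,-0.98,-0.04]},{"fingers": 0,"rot": [0,0,0],"delta_pos": [0.36,-0.98,-0.04]},{"fingers": 0,"rot": [0,0,0],"delta_pos": [0.36,-0.98,-0.04]},{"fingers": 0,"rot": [0,0,0],"delta_pos": [0.36,-0.98,-0.04]},{"fingers": 0,"rot": [0,0,0],"delta_pos": [0.36,-0.98,-0.04]},{"fingers": 0,"rot": [0,0,0],"delta_pos": [0.36,-0.98,-0.04]},{"fingers": 0,"rot": [0,0,0],"delta_pos": [0.36,-0.98,-0.04]},{"fingers": 0,"rot": [0,0,0],"delta_pos": [0.36,-0.98,-0.04]},{"fingers": 0,"rot": [0,0,0],"delta_pos": [0.36,-0.98,-0.04]},{"fingers": 0,"rot": [0,0,0],"delta_pos": [0,0,0]}]}}

```text
clock: 11.6
tcp_pos: [0.3922, -0.2666, 0.0969]
orientation: [0.0, -0.024, 1.0, -0.001]
wrist_force: [-0.4, 0.0, -0.2]
finger_gap: 0.0855
```

```bash
python3 plan.py 393 -267.5 26 3;python3 tips.py pics/w9.png; python3 -c "
from h import *
p,d=env.read_camera('top');comps('top',p,d,env.get_calibration('top'))"
```

```text
clk 11.6 tcp [ 392.2 -266.6   96.9] gap 85.5 F [-0.4  0.  -0.2]
turn deg [-0.09  0.05 -0.2 ] units [-0.0002  0.0001 -0.0006] rows>= 1.0
shift units [-0.037 -0.045  3.545]
[ 392.2 -266.6   96.9] 0.08553221427586594 [-0.4  0.  -0.2]
8775 [ 31.6 134.1 138.3 149.6]
10653 [ 33.5 134.9 139.7 152.4]
red     px(514,288) n4407 c(447,-95) z37 231x86 long axis 74.5 r457
yellow  px(280,225) n6165 c(390,-267) z72 85x38 long axis 1.8 r473
blue    px(14,326) n476 c(570,-613) z12 136x10 long axis -2.1 r837
green   px(87,153) n5795 c(341,-436) z36 86x58 long axis 60.2 r554
green   px(267,215) n1885 c(392,-269) z36 86x57 long axis 2.0 r476
green   px(254,347) n2248 c(481,-294) z6 196x89 long axis 6.7 r564
red     px(499,183) n3403 c(700,-921) z10 242x197 long axis -78.6 r1157
red     px(241,246) n533 c(476,-8) z40 83x38 long axis -10.8 r476
yellow  px(241,199) n375 c(634,-6) z7 110x64 long axis 16.1 r634
blue    px(428,0) n483 c(1812,-776) z-647 1605x16 long axis -89.6 r1971
blue    px(63,170) n60 c(734,622) z24 137x6 long axis 32.5 r962
blue    px(163,206) n451 c(609,266) z7 112x88 long axis 11.7 r665
blue    px(415,217) n70 c(574,-618) z19 128x7 long axis -4.2 r843
blue    px(157,257) n331 c(431,275) z39 82x56 long axis 2.6 r511
green   px(283,183) n241 c(684,-157) z41 80x53 long axis 19.7 r702
green   px(320,216) n397 c(576,-286) z8 110x84 long axis 9.3 r644
green   px(365,282) n269 c(344,-439) z41 81x53 long axis 59.3 r558
green   px(418,282) n290 c(345,-615) z41 81x56 long axis -8.9 r705
```

{"fn": "arm_command", "kwargs": {"rows": [{"fingers": 0,"rot": [0,0,0.001],"delta_pos": [0,-0.03,0.5]},{"fingers": 0,"rot": [0,0,0],"delta_pos": [0,0,0.8]},{"fingers": 0,"rot": [0,0,0],"delta_pos": [0,0,0.8]},{"fingers": 0,"rot": [0,0,0],"delta_pos": [0,0,0.7]},{"fingers": 0,"rot": [0,0,0],"delta_pos": [0,0,0.5]},{"fingers": 0,"rot": [0,0,0],"delta_pos": [0,0,0.22]},{"fingers": 0.2,"rot": [0,0,0],"delta_pos": [0,0,0]},{"fingers": 0.4,"rot": [0,0,0],"delta_pos": [0,0,0]},{"fingers": 0.5,"rot": [0,0,0],"delta_pos": [0,0,0]},{"fingers": 0.7,"rot": [0,0,0],"delta_pos": [0,0,0]},{"fingers": 0.7,"rot": [0,0,0],"delta_pos": [0,0,0]},{"fingers": 0.7,"rot": [0,0,0],"delta_pos": [0,0,0]},{"fingers": 0.7,"rot": [0,0,0],"delta_pos": [0,0,0]}]}}

```text
clock: 13.0
tcp_pos: [0.393, -0.2657, 0.0268]
orientation: [0.001, -0.023, 1.0, -0.001]
wrist_force: [-0.1, -0.8, 5.1]
finger_gap: 0.0376
```

{"fn": "arm_command", "kwargs": {"rows": [{"rot": [0,0,0],"delta_pos": [0,0,-0.1],"fingers": 0.7},{"rot": [0,0,0],"delta_pos": [0,0,-0.2],"fingers": 0.7},{"rot": [0,0,0],"delta_pos": [0,0,-0.4],"fingers": 0.7},{"rot": [0,0,0],"delta_pos": [0,0,-0.6],"fingers": 0.7},{"rot": [0,0,0],"delta_pos": [0,0,-0.8],"fingers": 0.7},{"rot": [0,0,0],"delta_pos": [0,0,-0.8],"fingers": 0.7},{"rot": [0,0,0],"delta_pos": [0,0,-0.6],"fingers": 0.7},{"rot": [0,0,0],"delta_pos": [0,0,-0.3],"fingers": 0.7},{"rot": [0,0,0],"delta_pos": [0,0,0],"fingers": 0.7}]}}

```text
clock: 13.9
tcp_pos: [0.3928, -0.2653, 0.1028]
orientation: [0.001, -0.023, 1.0, -0.001]
wrist_force: [1.0, -0.0, -2.0]
finger_gap: 0.0373
```

```bash
python3 plan.py 633 -4 103 16;python3 tips.py pics/w10.png; python3 -c "
from h import *
p,d=env.read_camera('scene');comps('scene',p,d,env.get_calibration('scene'),150)"|grep -E 'yell|gree'
```

```text
clk 13.9 tcp [ 392.8 -265.3  102.8] gap 37.3 F [ 1. -0. -2.]
turn deg [ -0.07   0.06 -13.39] units [-0.0002  0.0002 -0.0372] rows>= 2.0
shift units [-1.5148e+01  9.2500e+00 -9.0000e-03]
[ 392.8 -265.3  102.8] 0.037273181008312256 [ 1. -0. -2.]
12067 [127.9 136.1 145.2 161.5]
12851 [127.9 137.2 146.6 163.8]
red     px(509,286) n4569 c(472,-5) z37 85x39 long axis -10.1 r472
yellow  px(282,269) n12501 c(390,-265) z148 85x38 long axis 2.1 r471
blue    px(17,324) n465 c(570,-613) z12 138x9 long axis -3.0 r837
green   px(89,152) n5562 c(341,-436) z36 86x58 long axis 60.3 r554
green   px(274,179) n2226 c(361,-272) z36 59x27 long axis -78.3 r452
yellow  px(433,46) n170 c(63,18) z312 227x55 long axis 26.1 r65
yellow  px(276,144) n277 c(398,-262) z150 74x39 long axis 1.4 r477
yellow  px(314,272) n800 c(633,-2) z7 118x68 long axis 16.1 r633
green   px(197,118) n364 c(344,-610) z39 87x60 long axis -10.0 r701
green   px(242,139) n387 c(345,-435) z38 88x58 long axis 60.8 r555
green   px(276,168) n401 c(397,-267) z39 90x56 long axis 2.1 r478
green   px(238,210) n645 c(576,-282) z7 116x90 long axis 9.2 r641
green   px(253,256) n595 c(685,-152) z38 85x57 long axis 18.9 r702
```

{"fn": "arm_command", "kwargs": {"rows": [{"fingers": 0.7,"rot": [0,0,-0.0186],"delta_pos": [0,0,0]},{"fingers": 0.7,"rot": [0,0,-0.0186],"delta_pos": [0,0,0]},{"fingers": 0.7,"rot": [0,0,0],"delta_pos": [-0.3,0.18,0]},{"fingers": 0.7,"rot": [0,0,0],"delta_pos": [-0.96,0.586,0]},{"fingers": 0.7,"rot": [0,0,0],"delta_pos": [-0.96,0.586,0]},{"fingers": 0.7,"rot": [0,0,0],"delta_pos": [-0.96,0.586,0]},{"fingers": 0.7,"rot": [0,0,0],"delta_pos": [-0.96,0.586,0]},{"fingers": 0.7,"rot": [0,0,0],"delta_pos": [-0.96,0.586,0]},{"fingers": 0.7,"rot": [0,0,0],"delta_pos": [-0.96,0.586,0]},{"fingers": 0.7,"rot": [0,0,0],"delta_pos": [-0.96,0.586,0]},{"fingers": 0.7,"rot": [0,0,0],"delta_pos": [-0.96,0.586,0]},{"fingers": 0.7,"rot": [0,0,0],"delta_pos": [-0.96,0.586,0]},{"fingers": 0.7,"rot": [0,0,0],"delta_pos": [-0.96,0.586,0]},{"fingers": 0.7,"rot": [0,0,0],"delta_pos": [-0.96,0.586,0]},{"fingers": 0.7,"rot": [0,0,0],"delta_pos": [-0.96,0.586,0]},{"fingers": 0.7,"rot": [0,0,0],"delta_pos": [-0.96,0.586,0]},{"fingers": 0.7,"rot": [0,0,0],"delta_pos": [-0.96,0.586,0]},{"fingers": 0.7,"rot": [0,0,0],"delta_pos": [-0.96,0.586,0]},{"fingers": 0.7,"rot": [0,0,0],"delta_pos": [-0.3,0.18,0]},{"fingers": 0.7,"rot": [0,0,0],"delta_pos": [-0.15,0.09,0]}]}}

```text
clock: 16.0
tcp_pos: [0.6325, -0.0028, 0.101]
orientation: [-0.001, -0.139, 0.99, 0.0]
wrist_force: [-0.8, -0.2, -0.8]
finger_gap: 0.0376
```

```bash
python3 plan.py 633 -4 -4 16;python3 tips.py pics/w11.png|head -8
```

```text
clk 16.0 tcp [632.5  -2.8 101. ] gap 37.6 F [-0.8 -0.2 -0.8]
turn deg [ 0.03 -0.08 -0.03] units [ 0.0001 -0.0002 -0.0001] rows>= 1.0
shift units [-0.009 -0.063  5.252]
[632.5  -2.8 101. ] 0.03758188216309599 [-0.8 -0.2 -0.8]
3294 [128.3 132.3 140.8 151.2]
15153 [126.1 140.3 151.2 168.9]
red     px(326,45) n6886 c(482,-6) z38 67x39 long axis -10.2 r482
yellow  px(282,247) n15880 c(629,-3) z146 85x39 long axis 15.2 r629
blue    px(521,253) n3562 c(609,273) z6 118x98 long axis 10.8 r668
blue    px(24,384) n3353 c(1272,-407) z-291 1432x159 long axis -34.4 r1336
green   px(31,83) n4318 c(576,-286) z5 113x100 long axis 9.0 r643
```

View pics/w11.png

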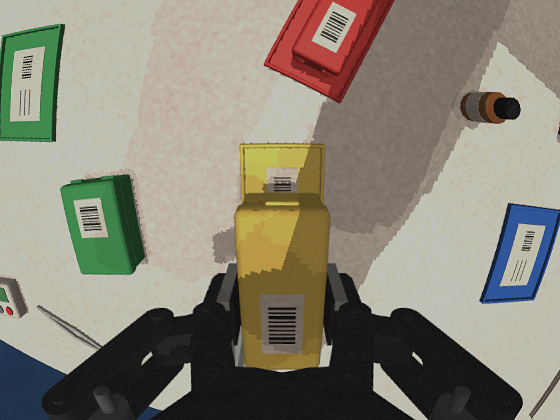

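The yellow tray edges at columns 240-325 are centred on the box at column 282, so the alignment matches the red case. Lowering, then settling to contact.

{"fn": "arm_command", "kwargs": {"rows": [{"fingers": 0.7,"rot": [0,0,0],"delta_pos": [-0.04,-0.02,0.4]},{"fingers": 0.7,"rot": [0,0,0],"delta_pos": [0,0,0.8]},{"fingers": 0.7,"rot": [0,0,0],"delta_pos": [0,0,0.9]},{"fingers": 0.7,"rot": [0,0,0],"delta_pos": [0,0,0.9]},{"fingers": 0.7,"rot": [0,0,0],"delta_pos": [0,0,0.9]},{"fingers": 0.7,"rot": [0,0,0],"delta_pos": [0,0,0.6]},{"fingers": 0.7,"rot": [0,0,0],"delta_pos": [0,0,0.4]},{"fingers": 0.7,"rot": [0,0,0],"delta_pos": [0,0,0.25]},{"fingers": 0.7,"rot": [0,0,0],"delta_pos": [0,0,0.13]},{"fingers": 0.7,"rot": [0,0,0],"delta_pos": [0,0,0.05]},{"fingers": 0.7,"rot": [0,0,0],"delta_pos": [0,0,0]}]}}

```text
clock: 17.15
tcp_pos: [0.634, -0.004, -0.0041]
orientation: [0.0, -0.139, 0.99, -0.0]
wrist_force: [-0.5, -0.1, -2.2]
finger_gap: 0.0373
```

{"fn": "arm_command", "kwargs": {"rows": [{"fingers": 0.7,"rot": [0,0,0],"delta_pos": [0,0,0.04]},{"fingers": 0.7,"rot": [0,0,0],"delta_pos": [0,0,0.04]},{"fingers": 0.7,"rot": [0,0,0],"delta_pos": [0,0,0]}]}}

```text
clock: 17.45
tcp_pos: [0.6336, -0.0039, -0.0061]
orientation: [0.0, -0.139, 0.99, 0.0]
wrist_force: [-0.2, -0.8, -0.3]
finger_gap: 0.0373
```

{"fn": "arm_command", "kwargs": {"rows": [{"fingers": 0.7,"rot": [0,0,0],"delta_pos": [0,0,0.04]},{"fingers": 0.7,"rot": [0,0,0],"delta_pos": [0,0,0.02]},{"fingers": 0.7,"rot": [0,0,0],"delta_pos": [0,0,0]}]}}

```text
clock: 17.75
tcp_pos: [0.6336, -0.004, -0.0071]
orientation: [0.0, -0.139, 0.99, -0.0]
wrist_force: [-1.2, 0.0, 1.5]
finger_gap: 0.0373
```

{"fn": "arm_command", "kwargs": {"rows": [{"fingers": 0.7,"rot": [0,0,0],"delta_pos": [0,0,0.025]},{"fingers": 0.7,"rot": [0,0,0],"delta_pos": [0,0,0]},{"fingers": 0.45,"rot": [0,0,0],"delta_pos": [0,0,0]},{"fingers": 0.2,"rot": [0,0,0],"delta_pos": [0,0,0]},{"fingers": 0.1,"rot": [0,0,0],"delta_pos": [0,0,-0.2]},{"fingers": 0,"rot": [0,0,0],"delta_pos": [0,0,-0.5]},{"fingers": 0,"rot": [0,0,0],"delta_pos": [0,0,-1]},{"fingers": 0,"rot": [0,0,0],"delta_pos": [0,0,-1]},{"fingers": 0,"rot": [0,0,0],"delta_pos": [0,0,-1]},{"fingers": 0,"rot": [0,0,0],"delta_pos": [0,0,-0.6]},{"fingers": 0,"rot": [0,0,0],"delta_pos": [0,0,0]}]}}

```text
clock: 18.85
tcp_pos: [0.6353, -0.0042, 0.0807]
orientation: [0.002, -0.139, 0.99, -0.001]
wrist_force: [-0.2, 0.3, 0.9]
finger_gap: 0.0855
```

```bash
python3 tips.py pics/w12.png|grep yellow; python3 plan.py 394.5 -267 80 2.5;  python3 -c "
from h import *
p,d=env.read_camera('scene');comps('scene',p,d,env.get_calibration('scene'),150)"|grep -E 'yell|gree|red'
```

```text
yellow  px(285,206) n10889 c(631,-4) z37 85x38 long axis 16.0 r631
clk 18.9 tcp [634.4  -4.1  79.2] gap 85.2 F [ 0.3 -0.2 -0.4]
turn deg [-0.03  0.13 13.49] units [-0.0001  0.0004  0.0375] rows>= 2.0
shift units [ 12.555 -12.611  -0.041]
red     px(258,14) n372 c(-243,-768) z114 56x17 long axis -89.1 r806
red     px(322,23) n1277 c(-283,-497) z159 132x57 long axis -30.2 r572
red     px(51,151) n3142 c(699,-920) z6 249x204 long axis -78.5 r1156
red     px(351,220) n321 c(523,12) z40 189x47 long axis 10.9 r523
yellow  px(314,272) n1006 c(633,-3) z40 85x38 long axis 15.9 r633
green   px(198,119) n421 c(345,-611) z38 84x61 long axis -9.9 r702
green   px(242,139) n391 c(344,-436) z39 86x58 long axis 60.7 r556
green   px(277,169) n472 c(397,-267) z39 92x58 long axis 2.1 r478
green   px(238,210) n643 c(575,-282) z7 119x88 long axis 9.1 r640
green   px(253,256) n610 c(685,-152) z39 86x56 long axis 19.4 r701
```

{"fn": "arm_command", "kwargs": {"rows": [{"fingers": 0,"rot": [0,0,0.0188],"delta_pos": [0,0,0]},{"fingers": 0,"rot": [0,0,0.0188],"delta_pos": [0,0,0]},{"fingers": 0,"rot": [0,0,0],"delta_pos": [0.9,-0.9,0]},{"fingers": 0,"rot": [0,0,0],"delta_pos": [0.9,-0.9,0]},{"fingers": 0,"rot": [0,0,0],"delta_pos": [0.9,-0.9,0]},{"fingers": 0,"rot": [0,0,0],"delta_pos": [0.9,-0.9,0]},{"fingers": 0,"rot": [0,0,0],"delta_pos": [0.9,-0.9,0]},{"fingers": 0,"rot": [0,0,0],"delta_pos": [0.9,-0.9,0]},{"fingers": 0,"rot": [0,0,0],"delta_pos": [0.9,-0.9,0]},{"fingers": 0,"rot": [0,0,0],"delta_pos": [0.9,-0.9,0]},{"fingers": 0,"rot": [0,0,0],"delta_pos": [0.9,-0.9,0]},{"fingers": 0,"rot": [0,0,0],"delta_pos": [0.9,-0.9,0]},{"fingers": 0,"rot": [0,0,0],"delta_pos": [0.9,-0.9,0]},{"fingers": 0,"rot": [0,0,0],"delta_pos": [0.9,-0.9,0]},{"fingers": 0,"rot": [0,0,0],"delta_pos": [0.9,-0.9,0]},{"fingers": 0,"rot": [0,0,0],"delta_pos": [0.85,-0.9,0]},{"fingers": 0,"rot": [0,0,0],"delta_pos": [0,0,0]}]}}

```text
clock: 20.65
tcp_pos: [0.3915, -0.2675, 0.0769]
orientation: [-0.001, -0.02, 1.0, 0.001]
wrist_force: [0.1, -0.5, 0.2]
finger_gap: 0.0856
```

```bash
python3 plan.py 394 -267 -12 2.3;python3 tips.py pics/w13.png; python3 -c "
from h import *
p,d=env.read_camera('top');comps('top',p,d,env.get_calibration('top'))"|grep -E 'yell|gree|red'
```

```text
clk 20.65 tcp [ 391.5 -267.5   76.9] gap 85.6 F [ 0.1 -0.5  0.2]
turn deg [ 0.07 -0.11 -0.04] units [ 0.0002 -0.0003 -0.0001] rows>= 1.0
shift units [-0.127  0.02   4.445]
[ 391.5 -267.5   76.9] 0.08557983992124515 [ 0.1 -0.5  0.2]
9647 [ 31.8 114.2 118.4 130.5]
10583 [ 35.  114.5 119.4 132.2]
red     px(525,296) n4645 c(447,-96) z37 229x86 long axis 74.7 r457
green   px(75,160) n6597 c(342,-436) z36 86x59 long axis 60.6 r554
green   px(278,224) n7760 c(393,-269) z36 84x57 long axis 1.9 r477
green   px(254,356) n1877 c(471,-296) z6 175x88 long axis 6.6 r556
red     px(499,183) n3403 c(700,-922) z10 240x198 long axis -78.6 r1158
red     px(241,246) n533 c(476,-8) z40 84x38 long axis -11.7 r476
yellow  px(241,200) n490 c(635,-7) z39 86x38 long axis 15.9 r635
green   px(283,183) n241 c(684,-157) z41 80x53 long axis 19.7 r702
green   px(320,216) n398 c(577,-286) z7 110x84 long axis 8.9 r644
green   px(365,282) n265 c(344,-439) z41 82x54 long axis 61.3 r558
green   px(418,282) n289 c(344,-615) z41 81x55 long axis -9.8 r704
```

{"fn": "arm_command", "kwargs": {"rows": [{"fingers": 0,"rot": [0,0,0],"delta_pos": [-0.1,-0.02,0.5]},{"fingers": 0,"rot": [0,0,0],"delta_pos": [0,0,0.9]},{"fingers": 0,"rot": [0,0,0],"delta_pos": [0,0,0.9]},{"fingers": 0,"rot": [0,0,0],"delta_pos": [0,0,0.9]},{"fingers": 0,"rot": [0,0,0],"delta_pos": [0,0,0.7]},{"fingers": 0,"rot": [0,0,0],"delta_pos": [0,0,0.4]},{"fingers": 0,"rot": [0,0,0],"delta_pos": [0,0,0.2]},{"fingers": 0.15,"rot": [0,0,0],"delta_pos": [0,0,0]},{"fingers": 0.3,"rot": [0,0,0],"delta_pos": [0,0,0]},{"fingers": 0.5,"rot": [0,0,0],"delta_pos": [0,0,0]},{"fingers": 0.5,"rot": [0,0,0],"delta_pos": [0,0,0]},{"fingers": 0.5,"rot": [0,0,0],"delta_pos": [0,0,0]}], "squeeze": 50}}

```text
clock: 21.95
tcp_pos: [0.3965, -0.2676, -0.0109]
orientation: [0.001, -0.021, 1.0, -0.001]
wrist_force: [0.2, 0.0, 6.5]
finger_gap: 0.0568
```

{"fn": "arm_command", "kwargs": {"rows": [{"rot": [0,0,0],"delta_pos": [0,0,-0.1],"fingers": 0.5},{"rot": [0,0,0],"delta_pos": [0,0,-0.2],"fingers": 0.5},{"rot": [0,0,0],"delta_pos": [0,0,-0.4],"fingers": 0.5},{"rot": [0,0,0],"delta_pos": [0,0,-0.6],"fingers": 0.5},{"rot": [0,0,0],"delta_pos": [0,0,-0.8],"fingers": 0.5},{"rot": [0,0,0],"delta_pos": [0,0,-0.8],"fingers": 0.5},{"rot": [0,0,0],"delta_pos": [0,0,-0.6],"fingers": 0.5},{"rot": [0,0,0],"delta_pos": [0,0,-0.3],"fingers": 0.5},{"rot": [0,0,0],"delta_pos": [0,0,0],"fingers": 0.5}]}}

```text
clock: 22.85
tcp_pos: [0.3961, -0.2672, 0.0649]
orientation: [0.001, -0.021, 1.0, -0.001]
wrist_force: [0.0, 0.5, -2.4]
finger_gap: 0.057
```

```bash
python3 plan.py 576 -284 63 9;python3 tips.py pics/w14.png
```

```text
clk 22.85 tcp [ 396.1 -267.2   64.9] gap 57.0 F [ 0.   0.5 -2.4]
turn deg [-0.07  0.07 -6.54] units [-0.0002  0.0002 -0.0182] rows>= 1.0
shift units [-8.756 -2.235  0.096]
[ 396.1 -267.2   64.9] 0.057042806562279384 [ 0.   0.5 -2.4]
11130 [ 92.4 104.8 112.6 126.9]
11904 [ 92.4 106.  113.8 129.5]
red     px(528,302) n4779 c(471,-6) z37 84x40 long axis -10.1 r471
green   px(66,156) n7129 c(342,-436) z36 86x58 long axis 60.1 r554
green   px(281,270) n18933 c(393,-266) z111 85x59 long axis 2.5 r474
```

{"fn": "arm_command", "kwargs": {"rows": [{"fingers": 0.5,"rot": [0,0,-0.0091],"delta_pos": [0,0,0]},{"fingers": 0.5,"rot": [0,0,-0.0091],"delta_pos": [0,0,0]},{"fingers": 0.5,"rot": [0,0,0],"delta_pos": [-0.24,-0.06,0]},{"fingers": 0.5,"rot": [0,0,0],"delta_pos": [-0.92,-0.235,0]},{"fingers": 0.5,"rot": [0,0,0],"delta_pos": [-0.92,-0.235,0]},{"fingers": 0.5,"rot": [0,0,0],"delta_pos": [-0.92,-0.235,0]},{"fingers": 0.5,"rot": [0,0,0],"delta_pos": [-0.92,-0.235,0]},{"fingers": 0.5,"rot": [0,0,0],"delta_pos": [-0.92,-0.235,0]},{"fingers": 0.5,"rot": [0,0,0],"delta_pos": [-0.92,-0.235,0]},{"fingers": 0.5,"rot": [0,0,0],"delta_pos": [-0.92,-0.235,0]},{"fingers": 0.5,"rot": [0,0,0],"delta_pos": [-0.92,-0.235,0]},{"fingers": 0.5,"rot": [0,0,0],"delta_pos": [-0.92,-0.235,0]},{"fingers": 0.5,"rot": [0,0,0],"delta_pos": [-0.24,-0.06,0]},{"fingers": 0.5,"rot": [0,0,0],"delta_pos": [0,0,0]}]}}

```text
clock: 24.3
tcp_pos: [0.5758, -0.2831, 0.063]
orientation: [-0.001, -0.078, 0.997, 0.0]
wrist_force: [-1.4, 0.2, -2.1]
finger_gap: 0.0573
```

```bash
python3 plan.py 576 -284 -6 9;python3 tips.py pics/w15.png|grep green
```

```text
clk 24.3 tcp [ 575.8 -283.1   63. ] gap 57.3 F [-1.4  0.2 -2.1]
turn deg [ 0.06 -0.06  0.  ] units [ 0.0002 -0.0002  0.    ] rows>= 1.0
shift units [-3.000e-03 -4.400e-02  3.449e+00]
green   px(282,249) n23415 c(573,-282) z109 85x58 long axis 9.5 r638
green   px(400,390) n831 c(642,-203) z36 211x34 long axis 38.0 r673
```

View pics/w15.png

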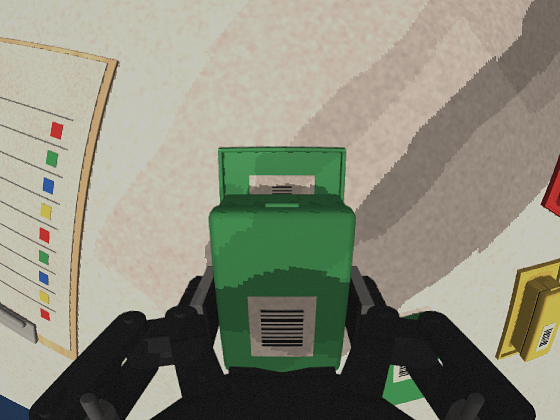

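The green tray edges at columns 219-345 are centred on the box at column 282. Lowering.

{"fn": "arm_command", "kwargs": {"rows": [{"fingers": 0.5,"rot": [0,0,0],"delta_pos": [0,-0.02,0.4]},{"fingers": 0.5,"rot": [0,0,0],"delta_pos": [0,0,0.8]},{"fingers": 0.5,"rot": [0,0,0],"delta_pos": [0,0,0.8]},{"fingers": 0.5,"rot": [0,0,0],"delta_pos": [0,0,0.6]},{"fingers": 0.5,"rot": [0,0,0],"delta_pos": [0,0,0.45]},{"fingers": 0.5,"rot": [0,0,0],"delta_pos": [0,0,0.25]},{"fingers": 0.5,"rot": [0,0,0],"delta_pos": [0,0,0.15]},{"fingers": 0.5,"rot": [0,0,0],"delta_pos": [0,0,0.04]},{"fingers": 0.5,"rot": [0,0,0],"delta_pos": [0,0,0.04]},{"fingers": 0.5,"rot": [0,0,0],"delta_pos": [0,0,0]}]}}

```text
clock: 25.35
tcp_pos: [0.5761, -0.2841, -0.0061]
orientation: [0.0, -0.079, 0.997, -0.0]
wrist_force: [0.4, -0.2, -1.9]
finger_gap: 0.057
```

{"fn": "arm_command", "kwargs": {"rows": [{"fingers": 0.5,"rot": [0,0,0],"delta_pos": [0,0,0.04]},{"fingers": 0.5,"rot": [0,0,0],"delta_pos": [0,0,0]}]}}

```text
clock: 25.55
tcp_pos: [0.5759, -0.284, -0.0071]
orientation: [0.0, -0.079, 0.997, -0.0]
wrist_force: [-1.0, 0.5, -1.6]
finger_gap: 0.0574
```

{"fn": "arm_command", "kwargs": {"rows": [{"fingers": 0.5,"rot": [0,0,0],"delta_pos": [0,0,0.04]},{"fingers": 0.5,"rot": [0,0,0],"delta_pos": [0,0,0.03]},{"fingers": 0.5,"rot": [0,0,0],"delta_pos": [0,0,0]}]}}

```text
clock: 25.85
tcp_pos: [0.5757, -0.2839, -0.0088]
orientation: [0.0, -0.079, 0.997, 0.0]
wrist_force: [-0.4, 0.2, -2.2]
finger_gap: 0.0572
```

{"fn": "arm_command", "kwargs": {"rows": [{"fingers": 0.5,"rot": [0,0,0],"delta_pos": [0,0,0.03]},{"fingers": 0.5,"rot": [0,0,0],"delta_pos": [0,0,0.02]},{"fingers": 0.5,"rot": [0,0,0],"delta_pos": [0,0,0]}]}}

```text
clock: 26.15
tcp_pos: [0.5757, -0.2839, -0.0089]
orientation: [0.0, -0.079, 0.997, -0.0]
wrist_force: [-1.6, 1.8, 4.7]
finger_gap: 0.0571
```

{"fn": "arm_command", "kwargs": {"rows": [{"fingers": 0.2,"rot": [0,0,0],"delta_pos": [0,0,0]},{"fingers": 0,"rot": [0,0,0],"delta_pos": [0,0,0]},{"fingers": 0,"rot": [0,0,0],"delta_pos": [0,0,-0.2]},{"fingers": 0,"rot": [0,0,0],"delta_pos": [0,0,-0.5]},{"fingers": 0,"rot": [0,0,0],"delta_pos": [0,0,-1]},{"fingers": 0,"rot": [0,0,0],"delta_pos": [0,0,-1]},{"fingers": 0,"rot": [0,0,0],"delta_pos": [0,0,-1]},{"fingers": 0,"rot": [0,0,0],"delta_pos": [0,0,-0.8]},{"fingers": 0,"rot": [0,0,0],"delta_pos": [0,0,0]}]}}

```text
clock: 27.05
tcp_pos: [0.5777, -0.2852, 0.0839]
orientation: [0.002, -0.079, 0.997, -0.002]
wrist_force: [-0.1, -0.6, 0.3]
finger_gap: 0.0855
```

```bash
python3 tips.py pics/w16.png|grep green; python3 plan.py 430.5 278.5 82 3.2;  python3 -c "
from h import *
p,d=env.read_camera('scene');comps('scene',p,d,env.get_calibration('scene'),150)"|grep -E 'yell|gree|blue'
```

```text
green   px(285,203) n13194 c(573,-283) z38 84x59 long axis 9.0 r639
green   px(374,339) n502 c(623,-215) z35 163x13 long axis 30.2 r659
clk 27.1 tcp [ 576.9 -284.7   82.2] gap 85.5 F [-0.2 -0.2 -0.2]
turn deg [-0.13  0.17  5.81] units [-0.0004  0.0005  0.0161] rows>= 1.0
shift units [5.7350e+00 2.8522e+01 9.0000e-03]
yellow  px(314,272) n999 c(632,-3) z40 85x38 long axis 16.2 r633
blue    px(362,10) n340 c(-398,-398) z143 108x19 long axis 87.3 r563
blue    px(411,20) n769 c(-82,-115) z140 771x103 long axis 13.3 r141
blue    px(450,262) n649 c(429,280) z39 87x57 long axis 2.4 r513
blue    px(418,318) n1063 c(609,270) z7 117x87 long axis 11.6 r666
green   px(197,119) n384 c(456,-462) z38 454x83 long axis 54.8 r649
green   px(238,210) n900 c(575,-282) z40 87x58 long axis 9.4 r640
green   px(253,256) n605 c(685,-152) z38 88x56 long axis 19.9 r702
```

{"fn": "arm_command", "kwargs": {"rows": [{"fingers": 0,"rot": [0,0,0.0161],"delta_pos": [0,0,0]},{"fingers": 0,"rot": [0,0,0],"delta_pos": [0.2,0.98,0]},{"fingers": 0,"rot": [0,0,0],"delta_pos": [0.2,0.98,0]},{"fingers": 0,"rot": [0,0,0],"delta_pos": [0.2,0.98,0]},{"fingers": 0,"rot": [0,0,0],"delta_pos": [0.2,0.98,0]},{"fingers": 0,"rot": [0,0,0],"delta_pos": [0.2,0.98,0]},{"fingers": 0,"rot": [0,0,0],"delta_pos": [0.2,0.98,0]},{"fingers": 0,"rot": [0,0,0],"delta_pos": [0.2,0.98,0]},{"fingers": 0,"rot": [0,0,0],"delta_pos": [0.2,0.98,0]},{"fingers": 0,"rot": [0,0,0],"delta_pos": [0.2,0.98,0]},{"fingers": 0,"rot": [0,0,0],"delta_pos": [0.2,0.98,0]},{"fingers": 0,"rot": [0,0,0],"delta_pos": [0.2,0.98,0]},{"fingers": 0,"rot": [0,0,0],"delta_pos": [0.2,0.98,0]},{"fingers": 0,"rot": [0,0,0],"delta_pos": [0.2,0.98,0]},{"fingers": 0,"rot": [0,0,0],"delta_pos": [0.2,0.98,0]},{"fingers": 0,"rot": [0,0,0],"delta_pos": [0.2,0.98,0]}]}}

```text
clock: 28.75
tcp_pos: [0.4987, 0.0077, 0.0803]
orientation: [0.0, -0.028, 1.0, 0.0]
wrist_force: [0.1, 0.4, -0.1]
finger_gap: 0.0852
```

{"fn": "arm_command", "kwargs": {"rows": [{"fingers": 0,"rot": [0,0,0],"delta_pos": [0.2,0.98,0]},{"fingers": 0,"rot": [0,0,0],"delta_pos": [0.2,0.98,0]},{"fingers": 0,"rot": [0,0,0],"delta_pos": [0.2,0.98,0]},{"fingers": 0,"rot": [0,0,0],"delta_pos": [0.2,0.98,0]},{"fingers": 0,"rot": [0,0,0],"delta_pos": [0.2,0.98,0]},{"fingers": 0,"rot": [0,0,0],"delta_pos": [0.2,0.98,0]},{"fingers": 0,"rot": [0,0,0],"delta_pos": [0.2,0.98,0]},{"fingers": 0,"rot": [0,0,0],"delta_pos": [0.2,0.98,0]},{"fingers": 0,"rot": [0,0,0],"delta_pos": [0.2,0.98,0]},{"fingers": 0,"rot": [0,0,0],"delta_pos": [0.2,0.98,0]},{"fingers": 0,"rot": [0,0,0],"delta_pos": [0.2,0.98,0]},{"fingers": 0,"rot": [0,0,0],"delta_pos": [0.2,0.98,0]},{"fingers": 0,"rot": [0,0,0],"delta_pos": [0.2,0.98,0]},{"fingers": 0,"rot": [0,0,0],"delta_pos": [0.1,0.98,0]},{"fingers": 0,"rot": [0,0,0],"delta_pos": [0,0,0]}]}}

```text
clock: 30.25
tcp_pos: [0.4291, 0.2793, 0.0803]
orientation: [0.0, -0.03, 1.0, 0.0]
wrist_force: [0.1, 0.0, 0.8]
finger_gap: 0.0851
```

```bash
python3 plan.py 430.5 279 -13 3.2; python3 tips.py pics/w17.png|grep -E 'blue'
```

```text
clk 30.25 tcp [429.1 279.3  80.3] gap 85.1 F [0.1 0.  0.8]
turn deg [0.04 0.02 0.19] units [0.0001 0.0001 0.0005] rows>= 1.0
shift units [-0.07  -0.019  4.666]
blue    px(490,57) n492 c(279,443) z8 27x18 long axis -82.0 r523
blue    px(282,217) n7695 c(427,280) z36 85x57 long axis 3.0 r511
blue    px(256,352) n2133 c(511,254) z6 179x89 long axis 8.5 r570
```

{"fn": "arm_command", "kwargs": {"rows": [{"fingers": 0,"rot": [0,0,0],"delta_pos": [-0.05,0,0.5]},{"fingers": 0,"rot": [0,0,0],"delta_pos": [0,0,0.9]},{"fingers": 0,"rot": [0,0,0],"delta_pos": [0,0,0.9]},{"fingers": 0,"rot": [0,0,0],"delta_pos": [0,0,0.9]},{"fingers": 0,"rot": [0,0,0],"delta_pos": [0,0,0.8]},{"fingers": 0,"rot": [0,0,0],"delta_pos": [0,0,0.4]},{"fingers": 0,"rot": [0,0,0],"delta_pos": [0,0,0.2]},{"fingers": 0.15,"rot": [0,0,0],"delta_pos": [0,0,0]},{"fingers": 0.3,"rot": [0,0,0],"delta_pos": [0,0,0]},{"fingers": 0.5,"rot": [0,0,0],"delta_pos": [0,0,0]},{"fingers": 0.5,"rot": [0,0,0],"delta_pos": [0,0,0]},{"fingers": 0.5,"rot": [0,0,0],"delta_pos": [0,0,0]}], "squeeze": 50}}

```text
clock: 31.5
tcp_pos: [0.4319, 0.2776, -0.0107]
orientation: [0.001, -0.028, 1.0, 0.0]
wrist_force: [-0.4, -0.1, 6.1]
finger_gap: 0.0572
```

{"fn": "arm_command", "kwargs": {"rows": [{"rot": [0,0,0],"delta_pos": [0,0,-0.1],"fingers": 0.5},{"rot": [0,0,0],"delta_pos": [0,0,-0.2],"fingers": 0.5},{"rot": [0,0,0],"delta_pos": [0,0,-0.4],"fingers": 0.5},{"rot": [0,0,0],"delta_pos": [0,0,-0.6],"fingers": 0.5},{"rot": [0,0,0],"delta_pos": [0,0,-0.8],"fingers": 0.5},{"rot": [0,0,0],"delta_pos": [0,0,-0.8],"fingers": 0.5},{"rot": [0,0,0],"delta_pos": [0,0,-0.6],"fingers": 0.5},{"rot": [0,0,0],"delta_pos": [0,0,-0.3],"fingers": 0.5},{"rot": [0,0,0],"delta_pos": [0,0,0],"fingers": 0.5}]}}

```text
clock: 32.4
tcp_pos: [0.4317, 0.2776, 0.0655]
orientation: [0.001, -0.028, 1.0, 0.0]
wrist_force: [0.5, -0.1, -1.3]
finger_gap: 0.0572
```

```bash
python3 plan.py 609 268 63 11.7;python3 tips.py pics/w18.png
```

```text
clk 32.4 tcp [431.7 277.6  65.5] gap 57.2 F [ 0.5 -0.1 -1.3]
turn deg [ 0.04  0.12 -8.49] units [ 0.0001  0.0003 -0.0236] rows>= 2.0
shift units [-8.581 -2.267  0.123]
[431.7 277.6  65.5] 0.05716243175397026 [ 0.5 -0.1 -1.3]
9028 [ 94.  104.6 112.5 126.9]
12085 [ 93.1 106.5 114.8 133.6]
red     px(13,248) n2796 c(477,12) z22 84x7 long axis -8.9 r477
yellow  px(34,356) n2581 c(528,85) z37 329x65 long axis -45.5 r535
blue    px(502,52) n526 c(279,443) z8 27x18 long axis -83.2 r523
blue    px(281,268) n19416 c(427,279) z112 85x59 long axis 3.2 r510
```

{"fn": "arm_command", "kwargs": {"rows": [{"fingers": 0.5,"rot": [0,0,-0.0118],"delta_pos": [0,0,0]},{"fingers": 0.5,"rot": [0,0,-0.0118],"delta_pos": [0,0,0]},{"fingers": 0.5,"rot": [0,0,0],"delta_pos": [-0.22,-0.05,0]},{"fingers": 0.5,"rot": [0,0,0],"delta_pos": [-0.91,-0.24,0]},{"fingers": 0.5,"rot": [0,0,0],"delta_pos": [-0.91,-0.24,0]},{"fingers": 0.5,"rot": [0,0,0],"delta_pos": [-0.91,-0.24,0]},{"fingers": 0.5,"rot": [0,0,0],"delta_pos": [-0.91,-0.24,0]},{"fingers": 0.5,"rot": [0,0,0],"delta_pos": [-0.91,-0.24,0]},{"fingers": 0.5,"rot": [0,0,0],"delta_pos": [-0.91,-0.24,0]},{"fingers": 0.5,"rot": [0,0,0],"delta_pos": [-0.91,-0.24,0]},{"fingers": 0.5,"rot": [0,0,0],"delta_pos": [-0.91,-0.24,0]},{"fingers": 0.5,"rot": [0,0,0],"delta_pos": [-0.91,-0.24,0]},{"fingers": 0.5,"rot": [0,0,0],"delta_pos": [-0.22,-0.05,0]},{"fingers": 0.5,"rot": [0,0,0],"delta_pos": [0,0,0]}]}}

```text
clock: 33.85
tcp_pos: [0.6093, 0.2677, 0.0633]
orientation: [-0.001, -0.101, 0.995, -0.0]
wrist_force: [-0.2, 0.5, -1.1]
finger_gap: 0.057
```

```bash
python3 plan.py 610 268 -6 11.7;python3 tips.py pics/w19.png|grep blue
```

```text
clk 33.85 tcp [609.3 267.7  63.3] gap 57.0 F [-0.2  0.5 -1.1]
turn deg [-0.   -0.08 -0.08] units [-0.     -0.0002 -0.0002] rows>= 1.0
shift units [-0.04   0.008  3.463]
blue    px(282,248) n23767 c(604,268) z110 84x59 long axis 11.4 r661
blue    px(15,404) n939 c(1241,-232) z-325 1529x93 long axis -37.8 r1263
```

View pics/w19.png

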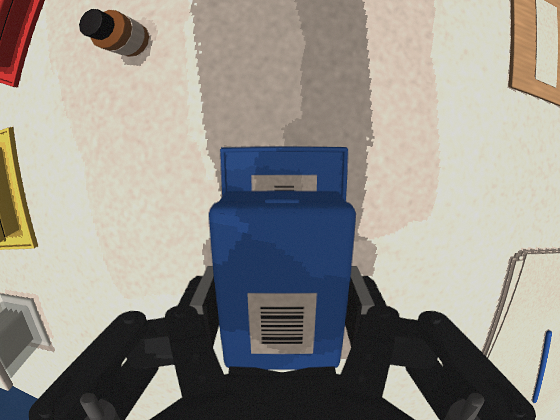

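The blue tray at columns 221-348 (mid 284) is about 1 mm right of the box. I'll correct for that and lower.

{"fn": "arm_command", "kwargs": {"rows": [{"fingers": 0.5,"rot": [0,0,0],"delta_pos": [-0.1,0.05,0.4]},{"fingers": 0.5,"rot": [0,0,0],"delta_pos": [0,0,0.8]},{"fingers": 0.5,"rot": [0,0,0],"delta_pos": [0,0,0.8]},{"fingers": 0.5,"rot": [0,0,0],"delta_pos": [0,0,0.6]},{"fingers": 0.5,"rot": [0,0,0],"delta_pos": [0,0,0.45]},{"fingers": 0.5,"rot": [0,0,0],"delta_pos": [0,0,0.25]},{"fingers": 0.5,"rot": [0,0,0],"delta_pos": [0,0,0.15]},{"fingers": 0.5,"rot": [0,0,0],"delta_pos": [0,0,0.04]},{"fingers": 0.5,"rot": [0,0,0],"delta_pos": [0,0,0.04]},{"fingers": 0.5,"rot": [0,0,0],"delta_pos": [0,0,0]}]}}

```text
clock: 34.9
tcp_pos: [0.6113, 0.2695, -0.0058]
orientation: [0.0, -0.102, 0.995, 0.0]
wrist_force: [0.3, -0.1, -0.9]
finger_gap: 0.0571
```

{"fn": "arm_command", "kwargs": {"rows": [{"fingers": 0.5,"rot": [0,0,0],"delta_pos": [0,0,0.04]},{"fingers": 0.5,"rot": [0,0,0],"delta_pos": [0,0,0.04]},{"fingers": 0.5,"rot": [0,0,0],"delta_pos": [0,0,0]}]}}

```text
clock: 35.2
tcp_pos: [0.611, 0.2694, -0.0079]
orientation: [0.0, -0.102, 0.995, 0.0]
wrist_force: [0.5, 0.1, -0.8]
finger_gap: 0.0571
```

{"fn": "arm_command", "kwargs": {"rows": [{"fingers": 0.5,"rot": [0,0,0],"delta_pos": [0,0,0.04]},{"fingers": 0.5,"rot": [0,0,0],"delta_pos": [0,0,0.03]},{"fingers": 0.5,"rot": [0,0,0],"delta_pos": [0,0,0]}]}}

```text
clock: 35.5
tcp_pos: [0.611, 0.2695, -0.0087]
orientation: [0.0, -0.102, 0.995, 0.0]
wrist_force: [-1.5, -0.8, 4.6]
finger_gap: 0.057
```

Contact. Releasing, rising, and checking everything.

{"fn": "arm_command", "kwargs": {"rows": [{"fingers": 0.2,"rot": [0,0,0],"delta_pos": [0,0,0]},{"fingers": 0,"rot": [0,0,0],"delta_pos": [0,0,0]},{"fingers": 0,"rot": [0,0,0],"delta_pos": [0,0,-0.2]},{"fingers": 0,"rot": [0,0,0],"delta_pos": [0,0,-0.5]},{"fingers": 0,"rot": [0,0,0],"delta_pos": [0,0,-1]},{"fingers": 0,"rot": [0,0,0],"delta_pos": [0,0,-1]},{"fingers": 0,"rot": [0,0,0],"delta_pos": [0,0,-1]},{"fingers": 0,"rot": [0,0,0],"delta_pos": [0,0,-1]},{"fingers": 0,"rot": [0,0,0],"delta_pos": [0,0,-1]},{"fingers": 0,"rot": [0,0,0],"delta_pos": [1,0.3,-0.5]},{"fingers": 0,"rot": [0,0,0],"delta_pos": [1,0.3,-0.3]},{"fingers": 0,"rot": [0,0,0],"delta_pos": [1,0.3,0]},{"fingers": 0,"rot": [0,0,0],"delta_pos": [1,0.3,0]},{"fingers": 0,"rot": [0,0,0],"delta_pos": [1,0.3,0]},{"fingers": 0,"rot": [0,0,0],"delta_pos": [1,0.3,0]},{"fingers": 0,"rot": [0,0,0],"delta_pos": [0,0,0]}]}}

```text
clock: 37.1
tcp_pos: [0.4838, 0.2805, 0.1217]
orientation: [-0.0, -0.103, 0.995, 0.0]
wrist_force: [0.2, -0.0, 0.0]
finger_gap: 0.0853
```

```bash
python3 -c "
from h import *
for n in('top','scene'):
  p,d=env.read_camera(n);print(n);comps(n,p,d,env.get_calibration(n),150)
  cv2.imwrite('pics/%sF.png'%n,cv2.resize(p[120:340,130:360] if n=='top' else p[100:360,180:500],None,fx=2.5,fy=2.3))
  c=env.get_calibration(n)
  for X in((.78,-.003,.0),(.49,.124,.0)): q=c['R']@np.array(X)+c['t'];q=c['mtx']@q;print((q[:2]/q[2]).round())
  a=cv2.imread('pics/%s0.png'%n);D=cv2.absdiff(a,p).max(2)
  bx=((138,228,170,250),(230,193,246,207)) if n=='top' else ((286,268,328,302),(240,380,264,396))
  for y0,x0,y1,x1 in (((140,226,170,250),(230,193,246,207)) if n=='top' else ((286,266,332,302),(240,380,264,396))): print('diff',D[y0:y1,x0:x1].mean())
"|grep -vE 'r1[0-9]{3}|z[1-9][0-9]{2}'
```

```text
top
red     px(241,246) n534 c(476,-8) z40 84x38 long axis -10.5 r476
yellow  px(241,200) n490 c(635,-7) z40 85x38 long axis 15.6 r635
blue    px(164,206) n656 c(610,265) z40 85x59 long axis 11.6 r665
green   px(283,183) n243 c(684,-158) z41 80x53 long axis 19.6 r702
green   px(320,217) n613 c(576,-287) z41 85x58 long axis 8.8 r643
green   px(365,282) n268 c(344,-439) z41 82x54 long axis 60.3 r558
green   px(418,282) n289 c(344,-614) z42 81x57 long axis -8.9 r704
[241. 160.]
[203. 240.]
diff 5.933333333333334
diff 4.397321428571429
scene
red     px(342,228) n812 c(476,-4) z40 86x39 long axis -9.4 r476
yellow  px(314,272) n997 c(632,-3) z40 86x38 long axis 15.9 r632
blue    px(417,318) n1494 c(609,269) z40 86x58 long axis 11.9 r666
green   px(196,116) n262 c(345,-613) z39 87x60 long axis -13.4 r703
green   px(242,137) n327 c(344,-435) z38 92x57 long axis 59.9 r555
green   px(238,210) n853 c(575,-282) z40 85x59 long axis 8.0 r641
green   px(253,255) n572 c(685,-152) z39 85x57 long axis 19.3 r702
[282. 316.]
[382. 255.]
diff 4.332125603864735
diff 4.700520833333333
```

View pics/sceneF.png

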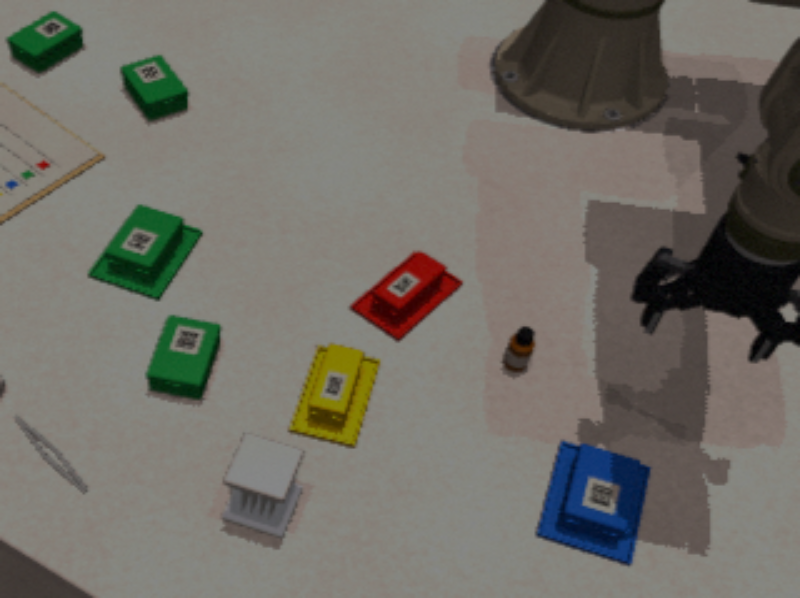

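All four boxes sit level in their own trays. The lids read 40 mm in both cameras against 38 mm expected, the centres are within about 5 mm of the tray centres, and the bottle and jar images are unchanged. Handing in.

```bash
python3 -c "
from workcell import env
print(env.hand_in())"
```

```text
the job is handed in; nothing more can be done
None
```

All four boxes are in the trays of their own colours, moved in the order red, yellow, green, blue. I handed the job in at about 37 s of the 118 s allowed. I lifted each box level, lowered it until the wrist force showed light contact with the tray floor (2–7 N), and only then released it.

**Last checks (top and scene cameras):**
- **Position:** the box centres are within about 5 mm of the tray centres, with 12 mm of clearance on each side. Red is the furthest off, about 3–5 mm along its length.
- **Angle:** the box angles match their trays to about 1.5°.
- **Height:** the lids read 40 mm against the expected 38 mm. Both cameras read about 2 mm high, and the wrist camera gave 37–38 mm for red, yellow and green.
- **Bystanders:** the oil bottle, staining jar and look-alike green boxes show no movement, and the gripper is clear of everything.

**Disagreements:**
- **Fingertip height:** the reported TCP height did not match the fingers. The cameras put the fingertips about 20 mm above it. I set the grip heights from the pictures, so the reported TCP went slightly below the desk level at the low positions.
- **Grip height:** I judged the fingertips to be about 11–15 mm above each box's underside. A few readings were higher, up to about 17 mm, which is above the 8–14 mm range asked for.
- **Camera agreement:** measured positions differed between cameras by up to about 6 mm.
- **Refused call:** one move call was refused for a missing "fingers" value, and I sent it again.

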